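Make up two sample kits of coated cosmetic cases

TASK

Make up the two sample kits: in the red tray, stand the gold tube and the silver tube upright in the narrow bay and lay the copper compact flat in the wide bay; in the blue tray, stand the copper tube upright in the narrow bay and lay the gold round compact flat in the wide bay. Set every piece down gently on the tray floor, without dropping it, and let go. Leave the black tube and the white compact standing where they are.

Things in the scene. Friction and masses are not known exactly. Their poses are not given: they have to be found in the camera images.
- gold_tube: Closed lipstick tube, gold (yellow metal) with a thin dark band near its foot: an upright solid cylinder 24 mm in diameter and 56 mm tall, about 30 g, standing on the bench. Origin at the centre of its underside, z up.
- silver_tube: Closed lipstick tube, silver (grey metal) with a thin dark band near its foot: an upright solid cylinder 24 mm in diameter and 56 mm tall, about 30 g, standing on the bench. Origin at the centre of its underside, z up.
- copper_tube: Closed lipstick tube, copper (reddish metal) with a thin dark band near its foot: an upright solid cylinder 24 mm in diameter and 56 mm tall, about 30 g, standing on the bench. Origin at the centre of its underside, z up.
- black_tube: Closed lipstick tube, black plastic with a thin silver band near its foot: an upright solid cylinder 24 mm in diameter and 56 mm tall, about 30 g, standing on the bench. Origin at the centre of its underside, z up. Spare stock, not part of either kit.
- copper_compact: Closed rectangular powder compact of copper (reddish metal), 64 mm (its x) by 46 mm (its y) and 18 mm thick, about 80 g, lying flat on the bench. Origin at the centre of its underside, z up.
- gold_compact: Closed round powder compact of gold (yellow metal), 58 mm in diameter and 18 mm thick, about 80 g, lying flat on the bench. Origin at the centre of its underside, z up.
- white_compact: Closed square powder compact of white plastic, 50 mm by 50 mm and 18 mm thick, lying flat on the bench. Origin at the centre of its underside, z up. Spare stock, not part of either kit.
- red_tray: Shallow red plastic tray fixed to the bench, 150 mm (x) by 118 mm (y); origin at centre of underside, z up. Floor 4 mm thick; walls and divider 4 mm thick, tops 10 mm above the bench. The divider, along y, makes two bays, each 110 mm long in y, centred at y = 0: narrow bay 48 mm wide (inside x = -71 to -23 mm, centre -47), wide bay 90 mm wide (x = -19 to 71 mm, centre +26).
- blue_tray: Shallow blue plastic tray fixed to the bench, 150 mm (x) by 118 mm (y); origin at centre of underside, z up. Floor 4 mm thick; walls and divider 4 mm thick, tops 10 mm above the bench. The divider, along y, makes two bays, each 110 mm long in y, centred at y = 0: narrow bay 48 mm wide (inside x = -71 to -23 mm, centre -47), wide bay 90 mm wide (x = -19 to 71 mm, centre +26).

How it is judged:
At the end, for the whole second after the job is handed in: Each piece on the floor of its own bay (tube centres within 14 mm across, 45 mm along of the bay's centre; compacts 27 and 36 mm), raised under 4 mm, tilted under 0.1 rad, released, at rest (20 mm/s, 0.2 rad/s). Black tube and white compact within 30 mm of their starts, tilted under 0.15 rad (x of gold_tube in the frame of red_tray between -0.061 and -0.033 m and y of gold_tube in the frame of red_tray between -0.045 and 0.045 m and z of each of gold_tube, silver_tube, copper_compact in the frame of red_tray below 0.008 m and angle between each of gold_tube, silver_tube, copper_compact, copper_tube, gold_compact's own z axis and vertical below 0.1 rad and linear speed of each of gold_tube, silver_tube, copper_compact, copper_tube, gold_compact below 0.02 m/s and angular speed of each of gold_tube, silver_tube, copper_compact, copper_tube, gold_compact below 0.2 rad/s and contact force between the fingers and gold_tube below 0.1 N and x of silver_tube in the frame of red_tray between -0.061 and -0.033 m and y of silver_tube in the frame of red_tray between -0.045 and 0.045 m and contact force between the fingers and silver_tube below 0.1 N and x of copper_compact in the frame of red_tray between -0.001 and 0.053 m and y of copper_compact in the frame of red_tray between -0.036 and 0.036 m and contact force between the fingers and copper_compact below 0.1 N and x of copper_tube in the frame of blue_tray between -0.061 and -0.033 m and y of copper_tube in the frame of blue_tray between -0.045 and 0.045 m and z of each of copper_tube, gold_compact in the frame of blue_tray below 0.008 m and contact force between the fingers and copper_tube below 0.1 N and x of gold_compact in the frame of blue_tray between -0.001 and 0.053 m and y of gold_compact in the frame of blue_tray between -0.036 and 0.036 m and contact force between the fingers and gold_compact below 0.1 N and distance of each of black_tube, white_compact from where it was at the start of the episode below 0.03 m and angle between each of black_tube, white_compact's own z axis and vertical below 0.15 rad); the robot touches nothing.
It fails at once if a kit piece falls freely faster than 0.7 m/s (dropped from more than about 25 mm) ((linear speed of gold_tube above 0.7 m/s and contact force between the fingers and gold_tube below 0.01 N) or (linear speed of silver_tube above 0.7 m/s and contact force between the fingers and silver_tube below 0.01 N) or (linear speed of copper_compact above 0.7 m/s and contact force between the fingers and copper_compact below 0.01 N) or (linear speed of copper_tube above 0.7 m/s and contact force between the fingers and copper_tube below 0.01 N) or (linear speed of gold_compact above 0.7 m/s and contact force between the fingers and gold_compact below 0.01 N)).
It fails at once if the black tube or the white compact is shifted more than 30 mm or tipped over (distance of any of black_tube, white_compact from where it was at the start of the episode above 0.03 m or angle between any of black_tube, white_compact's own z axis and vertical above 0.5 rad).
It also fails if it takes over 128 s, if anything falls off the work surface, if the arm or the gripper's body presses on something with over 40 N, if the wrist force passes 120 N, or if a joint passes its speed limit or range.

ROBOT

A 6-joint arm with a two-finger parallel gripper is mounted at the origin on the work surface. World frame = base frame: x ahead of the robot, y to its left, z up, the work surface at z = 0. Lengths are in m, angles in rad, forces in N, time in s.
With the tool pointing down it reaches from about 0.375 to 0.975 m from the base axis. Payload 3.8 kg.
Tool frame: the origin (TCP) lies midway between the tips of the shut fingers; the grasp point (between the pads) lies 19 mm behind it; z points along the fingers, y is the line along which they close (so a half turn about z gives the same grasp; the last joint's range is limited). The gripper opens to 88 mm and grips with 3 to 60 N. Pads are 18 mm wide; open, the fingers measure 123 mm over their backs; the gripper's body (75 mm by 187 mm) begins 45 mm behind the grasp point.
Start: joints at [1.231, 0.264, 1.604, -0, 1.274, -0.037], TCP at [0.201, 0.644, 0.219] pointing down, gripper open.
Joint ranges: [-2.63, 2.63], [-0.94, 2.18], [0.31, 2.57], [-1.31, 4.45], [0, 2.66], [-2.55, 2.55]. Speed limits (rad/s): [2.57, 2.57, 3.14, 3.14, 3.14, 3.14].

INTERFACE

Orientations are given as [roll, pitch, yaw] about the fixed x, y, z axes, in that order (R = Rz(yaw) Ry(pitch) Rx(roll)).
In Python, from rig import ctrl gives the robot as it stands. The module is installed in compiled form; this text tells all that it offers.
- The arm moves only by the tool arm_command, never from a script. Its argument "plan" is a list of rows, each an object of numbers: "x", "y", "z": the shift along the tool's x, y, z in cm; "yaw": the turn about the tool's z in rad. In form: [{"x": .., "y": .., "z": .., "yaw": ..}, ...]. A call has 1 to 5 rows; each row is the pose to reach, as a shift and turn from the pose commanded when the call began, along the tool's axes at that moment; what a row does not reach only later rows make up. A row lasts 1/10 s, in which the tool goes at most 50 mm and 8.59 degrees, less where a joint would pass 70% of its speed; a pose out of reach is approached as far as the arm can. A call with a gripper value outside its range is refused whole. "hand" is the finger opening in cm, from 0 to 8.81, set as the call begins (left out, the last holds). The fingers move at their own pace and stop on an object; "force" is the grip in N (left out, the last holds). Time passes only in rows, so rows that repeat a pose let the fingers close. It gives the time, the measured TCP pose, the force, the opening and the grip force at its end, in the units of the state.
- ctrl.get_state(): the state, without advancing time (a new reading comes with each control period).
- ctrl.grab_frame(name): name is "scene" or "top"; returns the picture (480x640x3 uint8, red, green, blue); there is no depth.
- ctrl.calibration(name): a dict with "mtx" (3x3 intrinsics, pixels), "extrinsics" (4x4, takes a point from camera to world coordinates). Camera axes: x right, y down, z forward; pixel columns grow to the right and rows downward; lengths in m; the calibration is good to about 2 mm. A picture is of the moment at which its call begins. calibration takes no time and is no camera call.
- ctrl.close_job(): hands the job in; it is judged then, once.
The state is a dict: "time": time; "joints": joint angles; "joint_vel": joint speeds; "effort": joint torques, N m; "position": TCP position; "eef_rot": TCP orientation; "contact_force": force on the tool from outside, world axes, zero at the start; "ft_torque": the same for the moment, N m; "width": finger opening in m; "finger_force": force on a finger pad.
Only numpy, scipy, OpenCV 4.12 (cv2) and the standard library are available. Lean on these libraries where they do the work, as an engineer would, in place of code of your own. Each camera call takes 0.05 s, during which the arm holds its last target. There are 200 camera calls.

## Working session

There is one attempt and no reset: what is moved stays moved. The work goes in short steps, Python scripts to look and compute and a tool call to move; the robot and the scene stay as the last step left them, time stands still between calls to the robot, and variables do not carry over. Pictures are saved under pics/ and viewed, at most 14 in all, crops included, and the job is handed in when it is done.

Besides the shell and the picture viewer there is one more tool, called after "Call:" as name(argument=value, ...) on one line, values as JSON. arm_command: Moves the arm, as the interface text tells. Its arguments: {"type":"object","properties":{"plan":{"type":"array"},"hand":{"type":"number"},"force":{"type":"number"}},"required":["plan"]}

```bash
mkdir -p pics; python3 - <<'E'
from rig import ctrl
import cv2
for n in("scene","top"):
    c=ctrl.calibration(n);print(n,c["mtx"],c["extrinsics"])
    cv2.imwrite(f"pics/{n}0.png",ctrl.grab_frame(n)[:,:,::-1])
s=ctrl.get_state();print(s)
E
```

```text
scene [[581.20673228   0.         322.09645815]
 [  0.         581.20673228 239.04507631]
 [  0.           0.           1.        ]] [[-0.19238002  0.66946861 -0.71749684  1.22877283]
 [ 0.98119081  0.14311346 -0.12954975  0.10824741]
 [ 0.01595397 -0.72892408 -0.68440862  0.6997175 ]
 [ 0.          0.          0.          1.        ]]
top [[465.21880086   0.         320.960174  ]
 [  0.         465.21880086 238.21492554]
 [  0.           0.           1.        ]] [[ 0.00748182 -0.99259908  0.12120682  0.42303484]
 [-0.99943487 -0.01139502 -0.03162438  0.01763054]
 [ 0.03277149 -0.12090172 -0.99212338  0.81919697]
 [ 0.          0.          0.          1.        ]]
{'time': 0.1, 'joints': array([ 1.23113014e+00,  2.64672634e-01,  1.60519942e+00, -6.23715728e-05,
        1.27368278e+00, -3.69468971e-02]), 'joint_vel': array([ 0.00071692,  0.00054936, -0.00430731, -0.00036042,  0.00105281,
       -0.00098279]), 'effort': array([ 1.04279327e-04, -5.03617215e+01, -3.58074296e+01,  7.30405468e-02,
        2.33443984e-02, -3.82289102e-05]), 'position': array([0.20106186, 0.64366951, 0.21753656]), 'eef_rot': array([-3.13962962e+00, -1.29174560e-05,  2.83889167e+00]), 'contact_force': array([-0.24458603, -0.36450717, -0.18097609]), 'ft_torque': array([ 0.01027926, -0.00659123, -0.0041365 ]), 'finger_force': 0.0, 'width': 0.08792066995054834}
```

View pics/scene0.png

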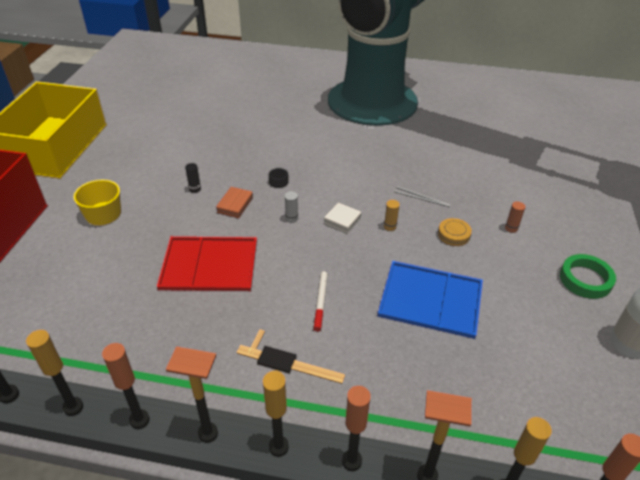

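View pics/top0.png

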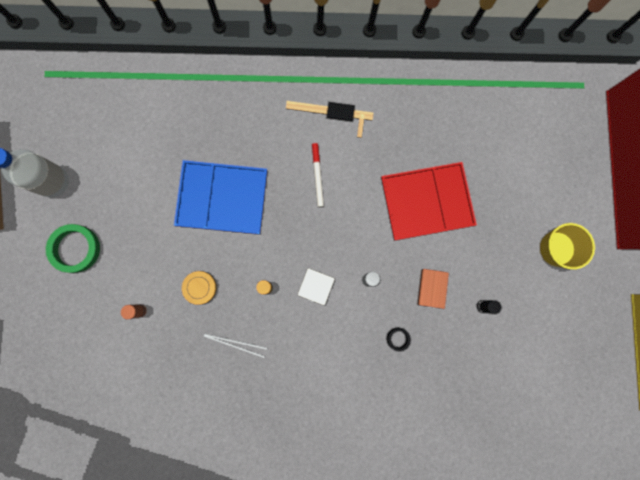

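The scene view shows gold tube (391,214), silver (291,206), copper tube (516,216), black (193,178), copper compact (235,202), gold compact (455,231), red tray (208,263) and blue tray (431,298). The top view matches it. I'll enlarge both.

```bash
python3 - <<'E'
import cv2
t=cv2.imread("pics/top0.png");s=cv2.imread("pics/scene0.png")
a=cv2.resize(t[150:350,110:310],None,fx=3,fy=3,interpolation=cv2.INTER_CUBIC)
b=cv2.resize(t[150:350,290:510],None,fx=3,fy=3,interpolation=cv2.INTER_CUBIC)
c=cv2.resize(s[150:350,140:340],None,fx=3,fy=3,interpolation=cv2.INTER_CUBIC)
d=cv2.resize(s[180:350,320:540],None,fx=3,fy=3,interpolation=cv2.INTER_CUBIC)
for n,i in zip("abcd",(a,b,c,d)):cv2.imwrite(f"pics/{n}.png",i)
E
```

```text
(no output)
```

View pics/a.png

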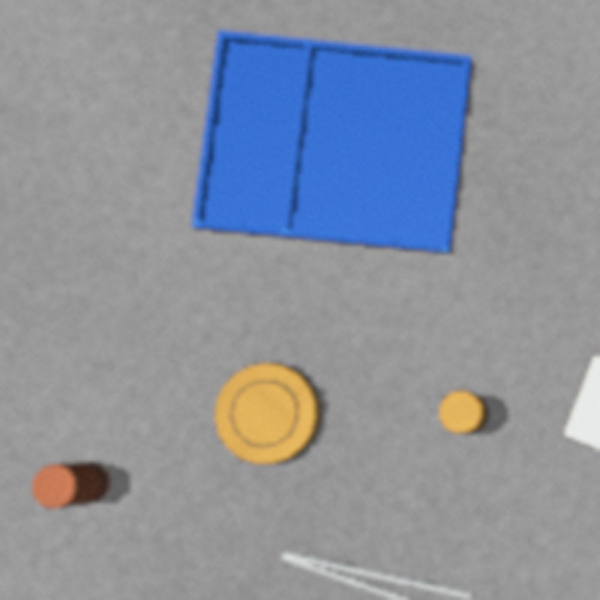

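View pics/b.png

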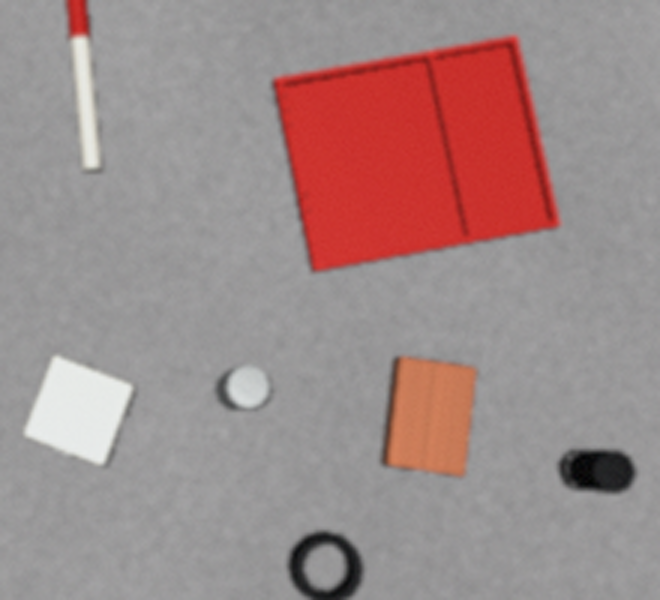

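View pics/c.png

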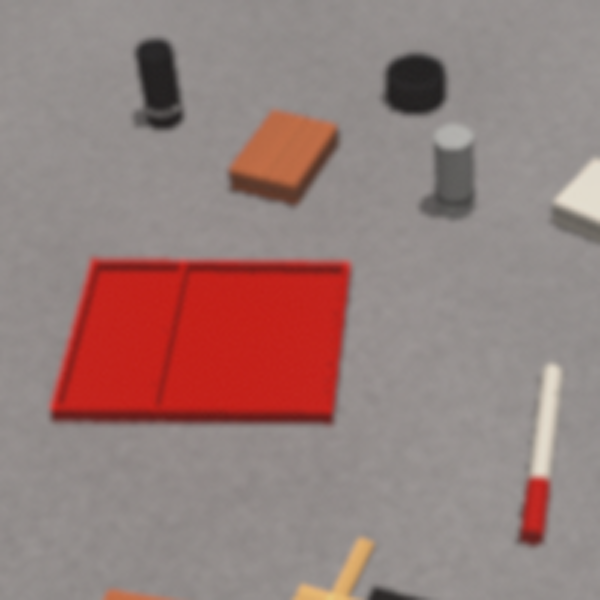

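View pics/d.png

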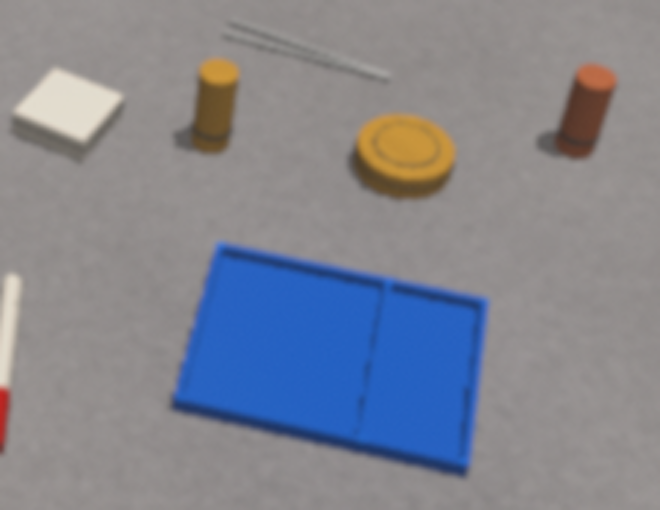

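Crop readings: a and d show the blue tray with its narrow bay towards +y, plus the gold and copper pieces. b and c show the red tray with its narrow bay towards −y, plus silver, the copper compact and black. Next I triangulate the tops from both views.

```bash
cat >geo.py <<'E'
import numpy as np
from rig import ctrl
C={n:ctrl.calibration(n) for n in("scene","top")}
def ray(n,p):
    c=C[n];E=c["extrinsics"];d=E[:3,:3]@np.linalg.solve(c["mtx"],[p[0],p[1],1]);return E[:3,3],d/np.linalg.norm(d)
def tri(pt,ps):
    (o1,d1),(o2,d2)=ray("top",pt),ray("scene",ps)
    s=np.linalg.lstsq(np.c_[d1,-d2],o2-o1,rcond=None)[0]
    a,b=o1+s[0]*d1,o2+s[1]*d2;return (a+b)/2,np.linalg.norm(a-b)
def plane(n,p,z):
    o,d=ray(n,p);return o+d*(z-o[2])/d[2]
E
cat >m.py <<'E'
from geo import *
off=dict(a=(110,150),b=(290,150),c=(140,150),d=(320,180))
def u(k,p):return [(p[i]+.5)/3-.5+off[k][i] for i in(0,1)]
P={'gold_tube':('a',[(461,412)],'d',[(219,73)],.056),'copper_tube':('a',[(54,487)],'d',[(595,78)],.056),
'silver':('b',[(248,387)],'c',[(454,137)],.056),'black':('b',[(613,472)],'c',[(154,46)],.056),
'gold_comp':('a',[(265,413)],'d',[(406,145)],.018),
'cop_comp':('b',[(401,357),(476,368),(465,476),(389,465)],'c',[(296,190),(231,177),(275,111),(338,128)],.018),
'white':('b',[(54,356),(133,384),(105,466),(25,435)],'d',[(80,143),(13,117),(57,68),(124,97)],.018),
'blue':('a',[(220,32),(471,57),(451,252),(194,228)],'d',[(467,467),(174,403),(221,243),(488,298)],.01),
'red':('b',[(275,80),(517,38),(558,226),(313,271)],'c',[(333,415),(52,412),(95,260),(351,263)],.01)}
for k,(ka,A,kb,B,z) in P.items():
    T=[tri(u(ka,a),u(kb,b)) for a,b in zip(A,B)]
    X=np.array([t[0] for t in T]);c=X.mean(0)
    pt=np.mean([plane("top",u(ka,a),z) for a in A],0);ps=np.mean([plane("scene",u(kb,b),z) for b in B],0)
    print(k,c.round(4),'gap',max(t[1] for t in T).round(4),'z?',z,'top',pt[:2].round(4),'scene',ps[:2].round(4))
    if len(X)==4:
        e=X-np.roll(X,-1,0);f=[plane("top",u(ka,a),z) for a in A];g=[plane("scene",u(kb,b),z) for b in B]
        for q in(f,g):
            q=np.array(q);e=np.roll(q,-1,0)-q
            print('   sides',np.linalg.norm(e,axis=1).round(4),'ang TL->TR',np.arctan2(*(e[0]-e[2])[[1,0]]).round(3),'TR->BR',np.arctan2(*(e[1]-e[3])[[1,0]]).round(3))
E
python3 m.py
```

```text
gold_tube [0.4353 0.0879 0.051 ] gap 0.002 z? 0.056 top [0.4353 0.0865] scene [0.4412 0.089 ]
copper_tube [0.3935 0.3042 0.0512] gap 0.0008 z? 0.056 top [0.3937 0.302 ] scene [0.3995 0.3032]
silver [ 0.4503 -0.091   0.0519] gap 0.0023 z? 0.056 top [ 0.4503 -0.0916] scene [ 0.4553 -0.0886]
black [ 0.4055 -0.2923  0.0546] gap 0.0008 z? 0.056 top [ 0.4056 -0.2922] scene [ 0.4074 -0.291 ]
gold_comp [0.4344 0.202  0.0152] gap 0.0016 z? 0.018 top [0.4344 0.2005] scene [0.4374 0.2024]
cop_comp [ 0.4357 -0.2037  0.0106] gap 0.005 z? 0.018 top [ 0.4358 -0.2038] scene [ 0.4445 -0.1981]
   sides [0.044  0.0624 0.0442 0.0624] ang TL->TR -1.706 TR->BR 3.012
   sides [0.0418 0.0674 0.0441 0.0628] ang TL->TR -1.704 TR->BR 3.031
white [0.4377 0.0008 0.0121] gap 0.0046 z? 0.018 top [ 4.377e-01 -2.000e-04] scene [0.4444 0.0029]
   sides [0.048  0.0492 0.0488 0.0479] ang TL->TR -1.916 TR->BR 2.808
   sides [0.045  0.0534 0.0479 0.0502] ang TL->TR -1.932 TR->BR 2.777
blue [0.5942 0.1707 0.0054] gap 0.0055 z? 0.01 top [0.5933 0.1682] scene [0.598 0.172]
   sides [0.1486 0.1171 0.1494 0.1176] ang TL->TR -1.655 TR->BR 3.06
   sides [0.1474 0.12   0.1468 0.1189] ang TL->TR -1.647 TR->BR 3.048
red [ 0.5924 -0.1992  0.0049] gap 0.004 z? 0.01 top [ 0.5917 -0.1995] scene [ 0.5972 -0.1953]
   sides [0.1494 0.1162 0.1492 0.1165] ang TL->TR -1.379 TR->BR -2.957
   sides [0.1482 0.1179 0.1476 0.1178] ang TL->TR -1.377 TR->BR -2.949
```

Measured heights agree with the text apart from a constant −4 mm bias from calibration, and the sides fit too. I'll use the mean of the two views and write the helper for tool-frame shifts.

```bash
cat >go.py <<'E'
import sys,numpy as np
from scipy.spatial.transform import Rotation as Ro
from rig import ctrl
# usage: go.py x y z alpha  (alpha = closing direction, world); repeat groups of 4, chained
s=ctrl.get_state();p=s["position"];R=Ro.from_euler("xyz",s["eef_rot"]).as_matrix()
print("t",round(s["time"],2),"p",p.round(4),"rot",s["eef_rot"].round(3),"w",round(s["width"],4),"ff",round(float(s["finger_force"]),2),"j6",s["joints"][5].round(2))
v=list(map(float,sys.argv[1:]))
for i in range(0,len(v),4):
    t=np.array(v[i:i+3]);a=np.arctan2(R[1,1],R[0,1])
    dy=-((v[i+3]-a+np.pi/2)%np.pi-np.pi/2)
    d=R.T@(t-p)*100
    print("shift cm",d.round(2),"yaw",round(dy,3),"rows",int(np.ceil(max(np.linalg.norm(d)/5,abs(dy)/.149))))
    R=Ro.from_euler("xyz",[np.pi,0,v[i+3]+np.pi/2]).as_matrix();p=t
E
python3 go.py .3965 .3025 .10 1.490
```

```text
t 0.1 p [0.2011 0.6437 0.2175] rot [-3.14  -0.     2.839] w 0.0879 ff 0.0 j6 -0.04
shift cm [-28.83 -26.72  11.81] yaw -0.222 rows 9
```

Call:
arm_command(plan=[{"x": -28.83, "y": -26.72, "z": 8, "yaw": -0.222}, {"x": -28.83, "y": -26.72, "z": 8, "yaw": -0.222}, {"x": -28.83, "y": -26.72, "z": 8, "yaw": -0.222}, {"x": -28.83, "y": -26.72, "z": 8, "yaw": -0.222}, {"x": -28.83, "y": -26.72, "z": 8, "yaw": -0.222}], hand=8.8, force=12)

```text
time: 0.6
position: [0.3234, 0.4297, 0.168]
eef_rot: [-3.141, -0.0, 3.061]
contact_force: [1.2, 0.3, 0.4]
width: 0.0877
finger_force: 0.0
```

```bash
python3 go.py .3965 .3025 .10 1.490
```

```text
t 0.6 p [0.3234 0.4297 0.168 ] rot [-3.141 -0.     3.061] w 0.0877 ff 0.0 j6 -0.61
shift cm [ -8.3  -12.09   6.8 ] yaw 0.001 rows 4
```

Call:
arm_command(plan=[{"x": -8.3, "y": -12.09, "z": 6.8}, {"x": -8.3, "y": -12.09, "z": 6.8}, {"x": -8.3, "y": -12.09, "z": 6.8}, {"x": -8.3, "y": -12.09, "z": 6.8}, {"x": -8.3, "y": -12.09, "z": 6.8}])

```text
schema error: expected keys x, y, z, yaw
```

```bash
python3 go.py .3965 .3025 .02 1.490; python3 - <<'E'
from rig import ctrl
import cv2
a=cv2.resize(ctrl.grab_frame("scene")[120:300,400:640],None,fx=3,fy=3,interpolation=2)[:,:,::-1]
cv2.imwrite("pics/h1.png",a)
E
```

```text
t 0.6 p [0.3234 0.4297 0.168 ] rot [-3.141 -0.     3.061] w 0.0877 ff 0.0 j6 -0.61
shift cm [ -8.31 -12.09  14.8 ] yaw 0.001 rows 5
```

View pics/h1.png

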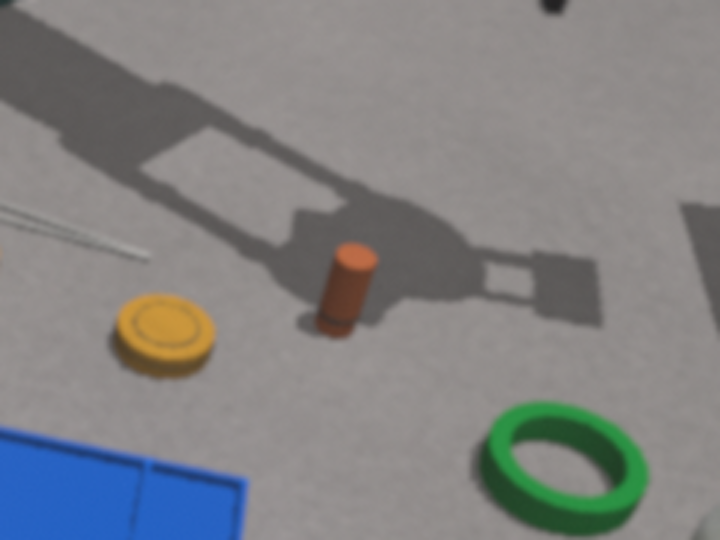

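The arm didn't move because yaw is a required key. The picture shows the copper tube (345,290 in the crop) untouched. I'll resend with yaw.

Call:
arm_command(plan=[{"x": -8.3, "y": -12.09, "z": 6.8, "yaw": 0}, {"x": -8.3, "y": -12.09, "z": 6.8, "yaw": 0}, {"x": -8.3, "y": -12.09, "z": 6.8, "yaw": 0}, {"x": -8.3, "y": -12.09, "z": 6.8, "yaw": 0}, {"x": -8.3, "y": -12.09, "z": 6.8, "yaw": 0}])

```text
time: 1.15
position: [0.3957, 0.3028, 0.0995]
eef_rot: [-3.14, -0.002, 3.057]
contact_force: [0.2, -0.5, -0.9]
width: 0.0879
finger_force: 0.0
```

```bash
python3 go.py .3965 .3025 .02 1.490; python3 - <<'E'
from rig import ctrl
import cv2,numpy as np
a=cv2.resize(ctrl.grab_frame("scene")[130:260,440:600],None,fx=3,fy=3,interpolation=2)[:,:,::-1]
b=cv2.resize(ctrl.grab_frame("top")[240:370,60:220],None,fx=3,fy=3,interpolation=2)[:,:,::-1]
cv2.imwrite("pics/h2.png",np.vstack([a,b])[:,:])
E
```

```text
t 1.15 p [0.3957 0.3028 0.0995] rot [-3.140e+00 -2.000e-03  3.057e+00] w 0.0879 ff 0.0 j6 -0.88
shift cm [-0.1  -0.01  7.95] yaw -0.003 rows 2
```

View pics/h2.png

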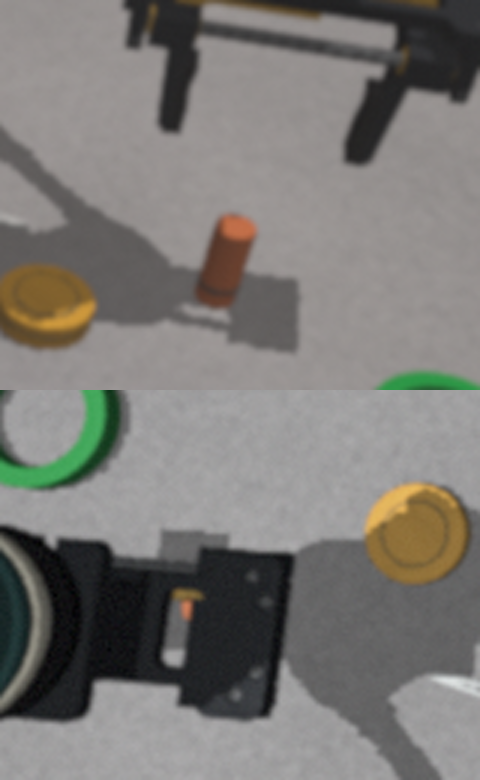

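```bash
python3 - <<'E'
from geo import *
q=plane("scene",(440+(264+.5)/3-.5,130+(146+.5)/3-.5),.0995);print(q)
E
```

```text
[0.37671651 0.30998233 0.0995    ]
```

Call:
arm_command(plan=[{"x": -0.1, "y": 0, "z": 4, "yaw": 0}, {"x": -0.1, "y": 0, "z": 7.5, "yaw": 0}, {"x": -0.1, "y": 0, "z": 7.95, "yaw": 0}, {"x": -0.1, "y": 0, "z": 7.95, "yaw": 0}])

```text
time: 1.65
position: [0.3962, 0.3055, 0.0213]
eef_rot: [-3.141, -0.001, 3.063]
contact_force: [-1.0, -0.2, -0.7]
width: 0.0874
finger_force: 0.0
```

```bash
python3 - <<'E'
from rig import ctrl
import cv2,numpy as np
a=cv2.resize(ctrl.grab_frame("scene")[130:260,420:600],None,fx=4,fy=4,interpolation=2)[:,:,::-1]
cv2.imwrite("pics/h3.png",a);print(ctrl.get_state()["contact_force"])
E
```

```text
[-0.24234791 -0.1111352   0.66690804]
```

View pics/h3.png

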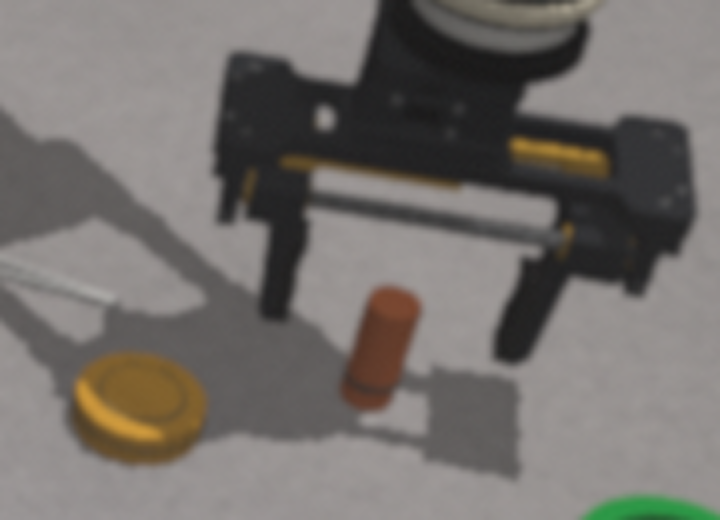

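```bash
python3 - <<'E'
from geo import *
def pr(n,X):
    c=C[n];E=np.linalg.inv(c["extrinsics"]);q=c["mtx"]@(E@[*X,1])[:3];return q[:2]/q[2]
cr=lambda p:((p-[420,130]+.5)*4-.5).round(0)
p=ctrl.get_state()["position"];print(p)
for dy in(-.0615,-.044,0,.044,.0615):
  for dx in(-.009,.009):print(dy,dx,[cr(pr("scene",p+[dx+dy*.08,dy,dz])) for dz in(0,.01,.02)])
import cv2
cv2.imwrite("pics/t4.png",cv2.resize(ctrl.grab_frame("top")[250:350,70:230],None,fx=5,fy=5,interpolation=2)[:,:,::-1])
print(((pr("top",[.3965,.3025,.056])-[70,250]+.5)*5-.5), [((pr("top",p+[0,s,.02])-[70,250]+.5)*5-.5).round() for s in(-.044,.044)])
E
```

```text
[0.39736862 0.30601737 0.02247605]
-0.0615 -0.009 [array([241., 321.]), array([245., 304.]), array([250., 287.])]
-0.0615 0.009 [array([241., 347.]), array([245., 330.]), array([250., 312.])]
-0.044 -0.009 [array([280., 328.]), array([285., 311.]), array([290., 294.])]
-0.044 0.009 [array([281., 354.]), array([285., 337.]), array([290., 320.])]
0 -0.009 [array([380., 347.]), array([386., 330.]), array([391., 313.])]
0 0.009 [array([382., 373.]), array([388., 356.]), array([393., 339.])]
0.044 -0.009 [array([482., 366.]), array([488., 349.]), array([495., 331.])]
0.044 0.009 [array([485., 392.]), array([492., 375.]), array([498., 358.])]
0.0615 -0.009 [array([523., 373.]), array([530., 356.]), array([536., 339.])]
0.0615 0.009 [array([527., 400.]), array([533., 383.]), array([540., 366.])]
[289.10042439 303.29230101] [array([430., 300.]), array([157., 298.])]
```

View pics/t4.png

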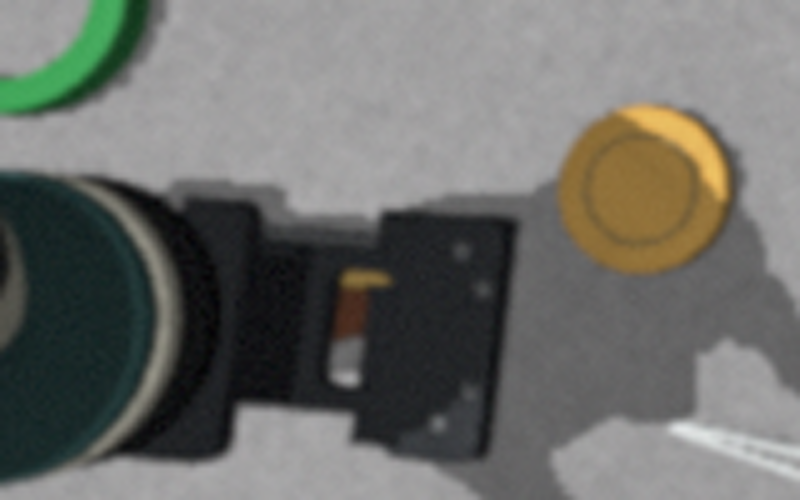

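Call:
arm_command(plan=[{"x": 0, "y": 0, "z": 1.3, "yaw": 0}, {"x": 0, "y": 0, "z": 1.7, "yaw": 0}, {"x": 0, "y": 0, "z": 1.7, "yaw": 0}, {"x": 0, "y": 0, "z": 1.7, "yaw": 0}])

```text
time: 2.15
position: [0.3971, 0.3044, 0.0044]
eef_rot: [-3.142, -0.0, 3.061]
contact_force: [0.2, 0.5, 0.5]
width: 0.088
finger_force: 0.0
```

```bash
python3 - <<'E'
from rig import ctrl
import cv2,numpy as np
a=cv2.resize(ctrl.grab_frame("scene")[140:250,420:580],None,fx=5,fy=5,interpolation=2)[:,:,::-1]
cv2.imwrite("pics/h5.png",a);s=ctrl.get_state();print(s["contact_force"],s["position"])
E
```

```text
[0.17509464 1.10504119 0.90656193] [0.39723956 0.30446103 0.0045296 ]
```

View pics/h5.png

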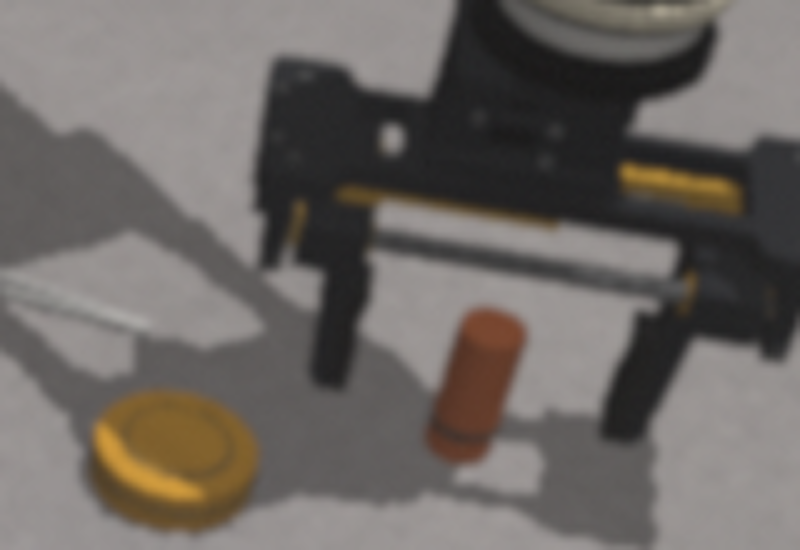

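Call:
arm_command(plan=[{"x": 0, "y": 0, "z": 0.3, "yaw": 0}, {"x": 0, "y": 0, "z": 0.5, "yaw": 0}, {"x": 0, "y": 0, "z": 0.5, "yaw": 0}])

```text
time: 2.5
position: [0.3968, 0.3042, -0.001]
eef_rot: [-3.141, -0.001, 3.061]
contact_force: [0.0, -0.7, 0.1]
width: 0.0882
finger_force: 0.0
```

Call:
arm_command(plan=[{"x": 0, "y": 0, "z": 0.3, "yaw": 0}, {"x": 0, "y": 0, "z": 0.4, "yaw": 0}, {"x": 0, "y": 0, "z": 0.4, "yaw": 0}])

```text
time: 2.8
position: [0.3969, 0.3043, -0.0049]
eef_rot: [-3.141, -0.0, 3.061]
contact_force: [0.1, 0.4, -1.0]
width: 0.088
finger_force: 0.0
```

The fingertips sit well above the TCP plane when open, so x is fine. I'll go back up to z≈0.02 and close.

Call:
arm_command(plan=[{"x": 0, "y": 0, "z": -2.5, "yaw": 0}, {"x": 0, "y": 0, "z": -2.5, "yaw": 0}, {"x": 0, "y": 0, "z": -2.5, "yaw": 0}])

```text
time: 3.1
position: [0.3978, 0.3049, 0.0208]
eef_rot: [3.14, 0.002, 3.061]
contact_force: [-0.5, -0.9, -0.2]
width: 0.0879
finger_force: 0.0
```

Call:
arm_command(plan=[{"x": 0, "y": 0, "z": 0, "yaw": 0}, {"x": 0, "y": 0, "z": 0, "yaw": 0}, {"x": 0, "y": 0, "z": 0, "yaw": 0}, {"x": 0, "y": 0, "z": 0, "yaw": 0}, {"x": 0, "y": 0, "z": 0, "yaw": 0}], hand=1.8, force=12)

```text
time: 3.6
position: [0.3969, 0.3044, 0.0201]
eef_rot: [-3.141, -0.0, 3.061]
contact_force: [0.4, -0.4, -0.1]
width: 0.0501
finger_force: 0.0
```

Call:
arm_command(plan=[{"x": 0, "y": 0, "z": 0, "yaw": 0}, {"x": 0, "y": 0, "z": 0, "yaw": 0}, {"x": 0, "y": 0, "z": 0, "yaw": 0}, {"x": 0, "y": 0, "z": 0, "yaw": 0}])

```text
time: 4.0
position: [0.3971, 0.3045, 0.0204]
eef_rot: [3.141, 0.0, 3.061]
contact_force: [0.2, -0.1, -0.8]
width: 0.0235
finger_force: 12.0
```

```bash
python3 - <<'E'
from rig import ctrl
import cv2,numpy as np
a=cv2.resize(ctrl.grab_frame("scene")[140:250,420:580],None,fx=5,fy=5,interpolation=2)[:,:,::-1]
cv2.imwrite("pics/h6.png",a)
E
```

```text
(no output)
```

View pics/h6.png

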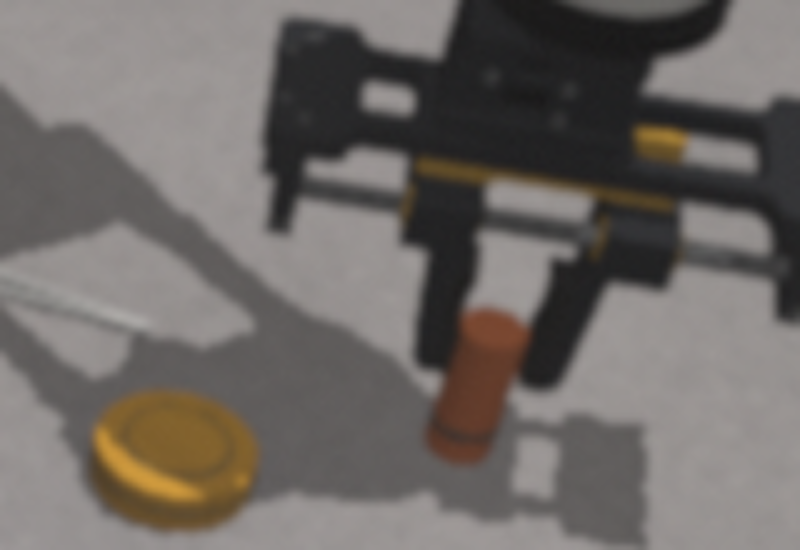

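Gripped, but the pads look slightly behind the tube's axis towards the base. I'll reopen, shift 5 mm outward and 8 mm lower, then regrip.

Call:
arm_command(plan=[{"x": 0, "y": 0, "z": 0, "yaw": 0}, {"x": 0, "y": 0, "z": 0, "yaw": 0}, {"x": -0.3, "y": 0, "z": 0.4, "yaw": 0}, {"x": -0.5, "y": 0, "z": 0.8, "yaw": 0}, {"x": -0.5, "y": 0, "z": 0.8, "yaw": 0}], hand=3.6)

```text
time: 4.55
position: [0.4019, 0.3037, 0.0116]
eef_rot: [-3.141, -0.001, 3.061]
contact_force: [-0.8, 0.3, -0.3]
width: 0.0362
finger_force: 0.0
```

Call:
arm_command(plan=[{"x": 0, "y": 0, "z": 0, "yaw": 0}, {"x": 0, "y": 0, "z": 0, "yaw": 0}, {"x": 0, "y": 0, "z": 0, "yaw": 0}, {"x": 0, "y": 0, "z": 0, "yaw": 0}, {"x": 0, "y": 0, "z": 0, "yaw": 0}], hand=1.8)

```text
time: 5.05
position: [0.4021, 0.3041, 0.0124]
eef_rot: [3.142, 0.0, 3.061]
contact_force: [-0.3, 0.0, -0.5]
width: 0.0234
finger_force: 12.0
```

Call:
arm_command(plan=[{"x": 0, "y": 0, "z": -2, "yaw": 0}, {"x": 0, "y": 0, "z": -4, "yaw": 0}, {"x": 0, "y": 0, "z": -4, "yaw": 0}])

```text
time: 5.35
position: [0.4042, 0.3056, 0.055]
eef_rot: [3.138, 0.004, 3.061]
contact_force: [0.8, 0.1, 0.2]
width: 0.0236
finger_force: 12.0
```

```bash
python3 - <<'E'
from rig import ctrl
import cv2,numpy as np
a=cv2.resize(ctrl.grab_frame("scene")[120:240,420:560],None,fx=5,fy=5,interpolation=2)[:,:,::-1]
cv2.imwrite("pics/h7.png",a)
E
```

```text
(no output)
```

View pics/h7.png

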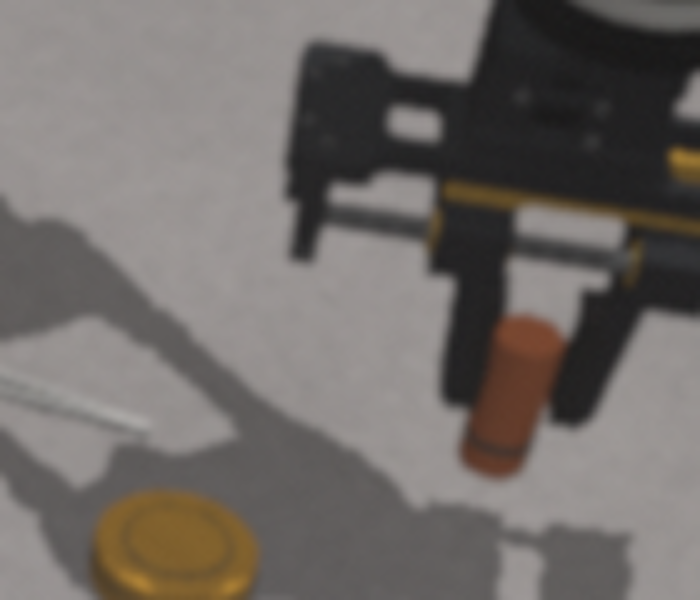

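Pictures are running low, so I'll check numerically from here on. The tube is held upright and lifted; next, carry it to the blue tray.

```bash
python3 go.py .627 .215 .06 1.490 .627 .215 .018 1.49
```

```text
t 5.4 p [0.4033 0.3049 0.0536] rot [3.139e+00 3.000e-03 3.061e+00] w 0.0237 ff 12.0 j6 -0.89
shift cm [-23.02  -7.16  -0.59] yaw 0.0 rows 5
shift cm [-0.  -0.   4.2] yaw 0.0 rows 1
```

Call:
arm_command(plan=[{"x": -4, "y": -1.3, "z": -0.5, "yaw": 0}, {"x": -9, "y": -2.8, "z": -0.5, "yaw": 0}, {"x": -14, "y": -4.4, "z": -0.5, "yaw": 0}, {"x": -19, "y": -5.9, "z": -0.5, "yaw": 0}, {"x": -23, "y": -7.2, "z": -0.5, "yaw": 0}])

```text
time: 5.9
position: [0.6264, 0.2125, 0.0556]
eef_rot: [-3.141, -0.002, 3.061]
contact_force: [-0.4, 1.3, -0.1]
width: 0.0235
finger_force: 12.0
```

Call:
arm_command(plan=[{"x": 0, "y": 0, "z": 0, "yaw": 0}, {"x": 0, "y": 0, "z": 1.0, "yaw": 0}, {"x": 0, "y": 0, "z": 2.0, "yaw": 0}, {"x": 0, "y": 0, "z": 2.0, "yaw": 0}, {"x": 0, "y": 0, "z": 2.0, "yaw": 0}])

```text
time: 6.4
position: [0.6233, 0.2142, 0.0361]
eef_rot: [-3.141, -0.003, 3.062]
contact_force: [0.1, 0.8, 0.8]
width: 0.0235
finger_force: 12.0
```

```bash
python3 go.py .627 .215 .018 1.49
```

```text
t 6.4 p [0.6233 0.2142 0.0361] rot [-3.141e+00 -3.000e-03  3.062e+00] w 0.0235 ff 12.0 j6 -1.2
shift cm [-0.37  0.11  1.81] yaw 0.001 rows 1
```

Call:
arm_command(plan=[{"x": 0, "y": 0, "z": 0.8, "yaw": 0}, {"x": 0, "y": 0, "z": 1.5, "yaw": 0}, {"x": 0, "y": 0, "z": 1.8, "yaw": 0}, {"x": 0, "y": 0, "z": 1.8, "yaw": 0}])

```text
time: 6.8
position: [0.6248, 0.2136, 0.0185]
eef_rot: [-3.141, -0.001, 3.061]
contact_force: [-0.0, -0.4, -0.2]
width: 0.0234
finger_force: 12.0
```

Call:
arm_command(plan=[{"x": 0, "y": 0, "z": 0.1, "yaw": 0}, {"x": 0, "y": 0, "z": 0.2, "yaw": 0}, {"x": 0, "y": 0, "z": 0.2, "yaw": 0}, {"x": 0, "y": 0, "z": 0.2, "yaw": 0}])

```text
time: 7.2
position: [0.6257, 0.2137, 0.0175]
eef_rot: [3.141, 0.0, 3.061]
contact_force: [0.4, -0.4, -1.2]
width: 0.0232
finger_force: 12.0
```

Call:
arm_command(plan=[{"x": 0, "y": 0, "z": 0, "yaw": 0}, {"x": 0, "y": 0, "z": 0, "yaw": 0}, {"x": 0, "y": 0, "z": 0, "yaw": 0}, {"x": 0, "y": 0, "z": 0, "yaw": 0}], hand=4.0)

```text
time: 7.6
position: [0.6255, 0.2138, 0.0174]
eef_rot: [3.142, 0.0, 3.061]
contact_force: [0.6, 0.4, -0.2]
width: 0.04
finger_force: 0.0
```

Call:
arm_command(plan=[{"x": 0, "y": 0, "z": -3, "yaw": 0}, {"x": 0, "y": 0, "z": -7, "yaw": 0}, {"x": 0, "y": 0, "z": -9, "yaw": 0}, {"x": 0, "y": 0, "z": -9, "yaw": 0}])

```text
time: 8.0
position: [0.6287, 0.2147, 0.1121]
eef_rot: [3.139, 0.008, 3.061]
contact_force: [0.4, -0.1, 0.3]
width: 0.0401
finger_force: 0.0
```

```bash
python3 go.py .440 .2015 .09 1.490
```

```text
t 8.0 p [0.6287 0.2147 0.1121] rot [3.139 0.008 3.061] w 0.0401 ff 0.0 j6 -1.2
shift cm [18.72 -2.85  2.05] yaw -0.0 rows 4
```

Call:
arm_command(plan=[{"x": 4.5, "y": -0.7, "z": 0, "yaw": 0}, {"x": 9.4, "y": -1.5, "z": 1, "yaw": 0}, {"x": 14.2, "y": -2.2, "z": 2, "yaw": 0}, {"x": 18.7, "y": -2.85, "z": 2, "yaw": 0}, {"x": 18.7, "y": -2.85, "z": 2, "yaw": 0}], hand=8.8)

```text
time: 8.5
position: [0.4273, 0.1979, 0.0826]
eef_rot: [-3.137, -0.011, 3.062]
contact_force: [-0.1, 0.1, -0.7]
width: 0.0778
finger_force: 0.0
```

Call:
arm_command(plan=[{"x": 0, "y": 0, "z": 0, "yaw": 0}, {"x": 0, "y": 0, "z": 0, "yaw": 0}])

```text
time: 8.7
position: [0.4382, 0.2008, 0.0875]
eef_rot: [3.141, 0.001, 3.061]
contact_force: [-0.5, 0.2, 0.0]
width: 0.0878
finger_force: 0.0
```

```bash
cat >chk.py <<'E'
from geo import *
import cv2,sys
f=ctrl.grab_frame("top");h=cv2.cvtColor(f,cv2.COLOR_RGB2HSV)
# connected blobs of a colour in top view
R={'copper':((3,100,90),(13,190,255)),'gold':((14,110,110),(25,255,255)),'grey':((0,0,165),(179,35,255))}
for k in sys.argv[1:]:
    m=cv2.inRange(h,*map(np.array,R[k]));m[:130]=0
    n,_,st,c=cv2.connectedComponentsWithStats(m)
    for i in range(1,n):
        if st[i,4]>40:
            x,y,w,hh,a=st[i];q=(x+w/2-.5,y+hh/2-.5)
            print(k,'box centre',q,'size',w,hh,'area',a,'at z=.06',plane("top",q,.06)[:2].round(4),'z=.018',plane("top",q,.018)[:2].round(4))
E
python3 chk.py copper gold; python3 go.py .440 .2015 -.004 1.49
```

```text
copper box centre (np.float64(190.5), np.float64(176.5)) size 14 14 area 149 at z=.06 [0.6163 0.2104] z=.018 [0.627  0.2211]
copper box centre (np.float64(432.5), np.float64(288.0)) size 30 39 area 967 at z=.06 [ 0.4358 -0.1898] z=.018 [ 0.4365 -0.2013]
gold box centre (np.float64(574.0), np.float64(246.0)) size 35 41 area 747 at z=.06 [ 0.5075 -0.4298] z=.018 [ 0.5122 -0.4546]
gold box centre (np.float64(207.5), np.float64(286.0)) size 14 25 area 144 at z=.06 [0.4361 0.1758] z=.018 [0.4368 0.1846]
gold box centre (np.float64(263.5), np.float64(287.0)) size 14 13 area 155 at z=.06 [0.4352 0.0858] z=.018 [0.4359 0.0896]
gold box centre (np.float64(635.5), np.float64(337.0)) size 8 85 area 346 at z=.06 [ 0.3586 -0.5236] z=.018 [ 0.355  -0.5535]
t 8.75 p [0.4387 0.2009 0.0877] rot [3.141e+00 2.000e-03 3.061e+00] w 0.0879 ff 0.0 j6 -1.11
shift cm [-0.11  0.07  9.17] yaw -0.0 rows 2
```

Copper tube stands in the blue narrow bay at tray (−44,+20) mm. Now descend astride the gold compact and find the tip height by touch.

Call:
arm_command(plan=[{"x": -0.45, "y": 0, "z": 3, "yaw": 0}, {"x": -0.45, "y": -0.2, "z": 6, "yaw": 0}, {"x": -0.45, "y": -0.2, "z": 8.5, "yaw": 0}, {"x": -0.45, "y": -0.2, "z": 9.3, "yaw": 0}, {"x": -0.45, "y": -0.2, "z": 9.3, "yaw": 0}])

```text
time: 9.25
position: [0.4412, 0.1978, -0.0068]
eef_rot: [-3.14, -0.002, 3.06]
contact_force: [1.0, 0.5, -0.4]
width: 0.0882
finger_force: 0.0
```

Call:
arm_command(plan=[{"x": 0, "y": 0, "z": 0.2, "yaw": 0}, {"x": 0, "y": 0, "z": 0.4, "yaw": 0}, {"x": 0, "y": 0, "z": 0.4, "yaw": 0}])

```text
time: 9.55
position: [0.4421, 0.1985, -0.0087]
eef_rot: [3.141, 0.002, 3.061]
contact_force: [0.2, 0.2, 0.6]
width: 0.0883
finger_force: 0.0
```

Call:
arm_command(plan=[{"x": 0, "y": 0.2, "z": 0.2, "yaw": 0}, {"x": 0, "y": 0.4, "z": 0.3, "yaw": 0}, {"x": 0, "y": 0.4, "z": 0.3, "yaw": 0}])

```text
time: 9.85
position: [0.4416, 0.2023, -0.0125]
eef_rot: [3.141, 0.0, 3.061]
contact_force: [-0.3, -0.9, 0.2]
width: 0.088
finger_force: 0.0
```

```bash
python3 - <<'E'
from rig import ctrl
s=ctrl.get_state();print(s["position"],s["contact_force"],s["ft_torque"])
E
```

```text
[ 0.44155188  0.20234203 -0.01251125] [-0.2719326  -0.89117512  0.15700707] [0.06671622 0.03103835 0.0155087 ]
```

Call:
arm_command(plan=[{"x": 0, "y": 0, "z": -0.4, "yaw": 0}, {"x": 0, "y": 0, "z": -0.4, "yaw": 0}, {"x": 0, "y": 0, "z": -0.4, "yaw": 0}, {"x": 0, "y": 0, "z": -0.4, "yaw": 0}, {"x": 0, "y": 0, "z": -0.4, "yaw": 0}], hand=5.2, force=20)

```text
time: 10.35
position: [0.4415, 0.202, -0.0086]
eef_rot: [3.142, 0.0, 3.061]
contact_force: [-2.3, 0.4, 1.1]
width: 0.057
finger_force: 20.0
```

Call:
arm_command(plan=[{"x": 0, "y": 0, "z": 0, "yaw": 0}, {"x": 0, "y": 0, "z": 0, "yaw": 0}])

```text
time: 10.55
position: [0.4415, 0.202, -0.0086]
eef_rot: [-3.142, 0.0, 3.061]
contact_force: [-0.5, 0.5, -0.6]
width: 0.0569
finger_force: 20.0
```

Call:
arm_command(plan=[{"x": 0, "y": 0, "z": -1, "yaw": 0}, {"x": 0, "y": 0, "z": -3, "yaw": 0}, {"x": 0, "y": 0, "z": -5, "yaw": 0}, {"x": 0, "y": 0, "z": -5, "yaw": 0}, {"x": 0, "y": 0, "z": -5, "yaw": 0}])

```text
time: 11.05
position: [0.4419, 0.2022, 0.0418]
eef_rot: [3.141, 0.001, 3.061]
contact_force: [-0.9, 0.7, -0.9]
width: 0.0573
finger_force: 20.0
```

```bash
python3 chk.py gold | sed -n 1,3p; python3 go.py .590 .144 .04 1.490
```

```text
gold box centre (np.float64(574.0), np.float64(246.0)) size 35 41 area 750 at z=.06 [ 0.5075 -0.4298] z=.018 [ 0.5122 -0.4546]
gold box centre (np.float64(263.5), np.float64(287.0)) size 14 13 area 153 at z=.06 [0.4352 0.0858] z=.018 [0.4359 0.0896]
gold box centre (np.float64(635.5), np.float64(337.0)) size 8 85 area 349 at z=.06 [ 0.3586 -0.5236] z=.018 [ 0.355  -0.5535]
t 11.1 p [0.441  0.2019 0.041 ] rot [-3.141 -0.     3.061] w 0.0571 ff 20.0 j6 -1.11
shift cm [-15.31  -4.57   0.09] yaw 0.0 rows 4
```

Call:
arm_command(plan=[{"x": -3.8, "y": -1.1, "z": 0, "yaw": 0}, {"x": -8, "y": -2.3, "z": 0, "yaw": 0}, {"x": -12, "y": -3.5, "z": 0, "yaw": 0}, {"x": -15.3, "y": -4.6, "z": 0, "yaw": 0}, {"x": -15.3, "y": -4.6, "z": 0, "yaw": 0}])

```text
time: 11.6
position: [0.5938, 0.1421, 0.0403]
eef_rot: [-3.141, 0.002, 3.058]
contact_force: [-0.6, -0.3, -0.2]
width: 0.057
finger_force: 20.0
```

Call:
arm_command(plan=[{"x": 0, "y": 0, "z": 0, "yaw": 0}, {"x": 0, "y": 0, "z": 1.5, "yaw": 0}, {"x": 0, "y": 0, "z": 3, "yaw": 0}, {"x": 0, "y": 0, "z": 3.4, "yaw": 0}, {"x": 0, "y": 0, "z": 3.4, "yaw": 0}])

```text
time: 12.1
position: [0.5878, 0.1439, 0.0052]
eef_rot: [-3.14, -0.004, 3.062]
contact_force: [0.8, 0.3, -0.5]
width: 0.0572
finger_force: 20.0
```

```bash
python3 go.py .590 .144 -.003 1.490
```

```text
t 12.1 p [0.5878 0.1439 0.0052] rot [-3.14  -0.004  3.062] w 0.0572 ff 20.0 j6 -1.29
shift cm [-0.22  0.03  0.82] yaw 0.001 rows 1
```

Call:
arm_command(plan=[{"x": 0, "y": 0, "z": 0.4, "yaw": 0}, {"x": 0, "y": 0, "z": 0.8, "yaw": 0}, {"x": 0, "y": 0, "z": 0.9, "yaw": 0}, {"x": 0, "y": 0, "z": 0.9, "yaw": 0}])

```text
time: 12.5
position: [0.5903, 0.1439, -0.0016]
eef_rot: [3.142, 0.0, 3.061]
contact_force: [0.2, 0.6, -0.4]
width: 0.0568
finger_force: 20.0
```

Call:
arm_command(plan=[{"x": 0, "y": 0, "z": 0.1, "yaw": 0}, {"x": 0, "y": 0, "z": 0.2, "yaw": 0}, {"x": 0, "y": 0, "z": 0.2, "yaw": 0}])

```text
time: 12.8
position: [0.5902, 0.1438, -0.0037]
eef_rot: [-3.142, -0.0, 3.061]
contact_force: [-0.9, 0.2, -0.6]
width: 0.0574
finger_force: 20.0
```

Nearly down; 1 mm more, then release.

Call:
arm_command(plan=[{"x": 0, "y": 0, "z": 0.1, "yaw": 0}, {"x": 0, "y": 0, "z": 0.15, "yaw": 0}, {"x": 0, "y": 0, "z": 0.15, "yaw": 0}])

```text
time: 13.1
position: [0.5905, 0.1439, -0.0046]
eef_rot: [3.142, 0.0, 3.061]
contact_force: [-1.8, -0.7, 5.1]
width: 0.0571
finger_force: 20.0
```

Call:
arm_command(plan=[{"x": 0, "y": 0, "z": 0, "yaw": 0}, {"x": 0, "y": 0, "z": 0, "yaw": 0}, {"x": 0, "y": 0, "z": 0, "yaw": 0}, {"x": 0, "y": 0, "z": 0, "yaw": 0}], hand=6.8)

```text
time: 13.5
position: [0.5901, 0.1439, -0.0054]
eef_rot: [-3.142, -0.0, 3.061]
contact_force: [0.6, -0.1, -0.1]
width: 0.068
finger_force: 0.0
```

Call:
arm_command(plan=[{"x": 0, "y": 0, "z": -2, "yaw": 0}, {"x": 0, "y": 0, "z": -6, "yaw": 0}, {"x": 0, "y": 0, "z": -10, "yaw": 0}, {"x": 0, "y": 0, "z": -10, "yaw": 0}, {"x": 0, "y": 0, "z": -10, "yaw": 0}])

```text
time: 14.0
position: [0.5914, 0.1441, 0.0963]
eef_rot: [3.141, 0.003, 3.061]
contact_force: [0.3, -0.3, -0.3]
width: 0.0675
finger_force: 0.0
```

```bash
python3 go.py .4445 .0895 .095 1.763 .4445 .0895 .012 1.763
```

```text
t 14.0 p [0.5914 0.1441 0.0963] rot [3.141e+00 3.000e-03 3.061e+00] w 0.0675 ff 0.0 j6 -1.29
shift cm [14.2  -6.63  0.08] yaw -0.273 rows 4
shift cm [ 0.  -0.   8.3] yaw -0.0 rows 2
```

Call:
arm_command(plan=[{"x": 4.5, "y": -2, "z": 0, "yaw": -0.08}, {"x": 9, "y": -4.2, "z": 0, "yaw": -0.16}, {"x": 12.5, "y": -5.9, "z": 0, "yaw": -0.273}, {"x": 14.2, "y": -6.63, "z": 0, "yaw": -0.273}, {"x": 14.2, "y": -6.63, "z": 0, "yaw": -0.273}], hand=6.5)

```text
time: 14.5
position: [0.4388, 0.0883, 0.0922]
eef_rot: [3.141, -0.006, -2.95]
contact_force: [0.6, 0.6, 0.0]
width: 0.0651
finger_force: 0.0
```

Call:
arm_command(plan=[{"x": 0, "y": 0, "z": 0, "yaw": 0}, {"x": 0, "y": 0, "z": 0, "yaw": 0}])

```text
time: 14.7
position: [0.4443, 0.0895, 0.0946]
eef_rot: [3.142, 0.0, -2.949]
contact_force: [0.2, 0.1, -0.9]
width: 0.0646
finger_force: 0.0
```

```bash
python3 chk.py copper gold; python3 go.py .4445 .0895 .012 1.763
```

```text
copper box centre (np.float64(190.5), np.float64(176.5)) size 14 14 area 149 at z=.06 [0.6163 0.2104] z=.018 [0.627  0.2211]
copper box centre (np.float64(432.5), np.float64(288.0)) size 30 39 area 967 at z=.06 [ 0.4358 -0.1898] z=.018 [ 0.4365 -0.2013]
gold box centre (np.float64(235.0), np.float64(200.0)) size 33 27 area 705 at z=.06 [0.5777 0.1359] z=.018 [0.5863 0.1425]
gold box centre (np.float64(574.0), np.float64(246.0)) size 35 41 area 746 at z=.06 [ 0.5075 -0.4298] z=.018 [ 0.5122 -0.4546]
gold box centre (np.float64(635.5), np.float64(337.5)) size 8 86 area 333 at z=.06 [ 0.3578 -0.5235] z=.018 [ 0.3542 -0.5535]
t 14.75 p [0.4445 0.0896 0.0948] rot [ 3.142  0.    -2.949] w 0.0649 ff 0.0 j6 -1.62
shift cm [ 0.01 -0.    8.28] yaw 0.0 rows 2
```

Gold compact is in the blue wide bay. Now the gold tube.

Call:
arm_command(plan=[{"x": 0, "y": 0, "z": 3.5, "yaw": 0}, {"x": 0, "y": 0, "z": 7, "yaw": 0}, {"x": 0, "y": 0, "z": 8.3, "yaw": 0}, {"x": 0, "y": 0, "z": 8.3, "yaw": 0}, {"x": 0, "y": 0, "z": 8.3, "yaw": 0}])

```text
time: 15.25
position: [0.4443, 0.0895, 0.0124]
eef_rot: [3.142, 0.0, -2.949]
contact_force: [-0.3, -0.3, 0.3]
width: 0.065
finger_force: 0.0
```

Call:
arm_command(plan=[{"x": 0, "y": 0, "z": 0, "yaw": 0}, {"x": 0, "y": 0, "z": 0, "yaw": 0}, {"x": 0, "y": 0, "z": 0, "yaw": 0}, {"x": 0, "y": 0, "z": 0, "yaw": 0}, {"x": 0, "y": 0, "z": 0, "yaw": 0}], hand=1.8, force=12)

```text
time: 15.75
position: [0.4436, 0.0893, 0.0122]
eef_rot: [-3.142, 0.001, -2.949]
contact_force: [-0.2, 0.9, -0.3]
width: 0.0273
finger_force: 0.0
```

Call:
arm_command(plan=[{"x": 0, "y": 0, "z": 0, "yaw": 0}, {"x": 0, "y": 0, "z": 0, "yaw": 0}, {"x": 0, "y": 0, "z": 0, "yaw": 0}])

```text
time: 16.05
position: [0.4436, 0.0893, 0.0121]
eef_rot: [-3.142, 0.0, -2.949]
contact_force: [-0.5, 0.4, 1.9]
width: 0.0238
finger_force: 11.9
```

Call:
arm_command(plan=[{"x": 0, "y": 0, "z": -1.5, "yaw": 0}, {"x": 0, "y": 0, "z": -4, "yaw": 0}, {"x": 0, "y": 0, "z": -5, "yaw": 0}, {"x": 0, "y": 0, "z": -5, "yaw": 0}])

```text
time: 16.45
position: [0.445, 0.0895, 0.0633]
eef_rot: [-3.141, 0.004, -2.949]
contact_force: [0.2, 0.3, -0.0]
width: 0.0236
finger_force: 11.9
```

```bash
python3 go.py .6355 -.2377 .062 1.763
```

```text
t 16.45 p [0.445  0.0895 0.0633] rot [-3.141  0.004 -2.949] w 0.0236 ff 11.95 j6 -1.62
shift cm [-12.45 -35.76   0.18] yaw -0.0 rows 8
```

Call:
arm_command(plan=[{"x": -1.4, "y": -3.9, "z": 0, "yaw": 0}, {"x": -3, "y": -8.5, "z": 0, "yaw": 0}, {"x": -4.6, "y": -13.2, "z": 0, "yaw": 0}, {"x": -6.2, "y": -17.9, "z": 0, "yaw": 0}, {"x": -7.8, "y": -22.5, "z": 0, "yaw": 0}])

```text
time: 16.95
position: [0.5628, -0.1184, 0.0603]
eef_rot: [3.141, -0.002, -2.95]
contact_force: [-0.2, 1.1, 1.0]
width: 0.0235
finger_force: 12.0
```

Call:
arm_command(plan=[{"x": -1.5, "y": -4.4, "z": 0, "yaw": 0}, {"x": -3.1, "y": -8.9, "z": 0, "yaw": 0}, {"x": -4.65, "y": -13.2, "z": 0, "yaw": 0}, {"x": -4.65, "y": -13.2, "z": 0, "yaw": 0}, {"x": -4.65, "y": -13.2, "z": 0, "yaw": 0}])

```text
time: 17.45
position: [0.6329, -0.2379, 0.0597]
eef_rot: [3.14, -0.002, -2.951]
contact_force: [-0.9, -0.6, 0.4]
width: 0.0234
finger_force: 12.0
```

```bash
python3 go.py .6355 -.2377 .020 1.763; python3 chk.py gold
```

```text
t 17.45 p [ 0.6329 -0.2379  0.0597] rot [ 3.140e+00 -2.000e-03 -2.951e+00] w 0.0234 ff 11.95 j6 -2.16
shift cm [-0.27 -0.03  3.97] yaw -0.002 rows 1
gold box centre (np.float64(462.5), np.float64(145.0)) size 12 5 area 47 at z=.06 [ 0.6785 -0.2466] z=.018 [ 0.6927 -0.2612]
gold box centre (np.float64(235.0), np.float64(202.0)) size 33 31 area 803 at z=.06 [0.5744 0.1358] z=.018 [0.5827 0.1424]
```

Call:
arm_command(plan=[{"x": 0, "y": 0, "z": 1.5, "yaw": 0}, {"x": 0, "y": 0, "z": 3, "yaw": 0}, {"x": 0, "y": 0, "z": 4, "yaw": 0}, {"x": 0, "y": 0, "z": 4, "yaw": 0}, {"x": 0, "y": 0, "z": 4, "yaw": 0}])

```text
time: 18.0
position: [0.6332, -0.2368, 0.0211]
eef_rot: [3.141, -0.001, -2.949]
contact_force: [-0.0, -0.1, 0.5]
width: 0.0233
finger_force: 12.0
```

Call:
arm_command(plan=[{"x": 0, "y": 0, "z": 0.15, "yaw": 0}, {"x": 0, "y": 0, "z": 0.3, "yaw": 0}, {"x": 0, "y": 0, "z": 0.3, "yaw": 0}, {"x": 0, "y": 0, "z": 0.3, "yaw": 0}])

```text
time: 18.4
position: [0.634, -0.2376, 0.0192]
eef_rot: [-3.141, 0.0, -2.949]
contact_force: [-0.4, -0.3, -1.0]
width: 0.0239
finger_force: 12.0
```

Call:
arm_command(plan=[{"x": 0, "y": 0, "z": 0.1, "yaw": 0}, {"x": 0, "y": 0, "z": 0.2, "yaw": 0}, {"x": 0, "y": 0, "z": 0.2, "yaw": 0}, {"x": 0, "y": 0, "z": 0.2, "yaw": 0}])

```text
time: 18.8
position: [0.6337, -0.2374, 0.0168]
eef_rot: [3.142, -0.0, -2.949]
contact_force: [-0.1, 0.2, -1.5]
width: 0.0233
finger_force: 12.0
```

Call:
arm_command(plan=[{"x": 0, "y": 0, "z": 0.05, "yaw": 0}, {"x": 0, "y": 0, "z": 0.1, "yaw": 0}, {"x": 0, "y": 0, "z": 0.1, "yaw": 0}])

```text
time: 19.1
position: [0.6339, -0.2374, 0.0161]
eef_rot: [-3.141, 0.0, -2.949]
contact_force: [0.4, 0.2, 1.5]
width: 0.0235
finger_force: 12.0
```

Call:
arm_command(plan=[{"x": 0, "y": 0, "z": 0, "yaw": 0}, {"x": 0, "y": 0, "z": 0, "yaw": 0}, {"x": 0, "y": 0, "z": 0, "yaw": 0}, {"x": 0, "y": 0, "z": 0, "yaw": 0}], hand=4.0)

```text
time: 19.5
position: [0.6337, -0.2374, 0.0157]
eef_rot: [3.142, -0.0, -2.949]
contact_force: [-0.2, 1.0, -0.1]
width: 0.0399
finger_force: 0.0
```

Call:
arm_command(plan=[{"x": 0, "y": 0, "z": -2, "yaw": 0}, {"x": 0, "y": 0, "z": -5, "yaw": 0}, {"x": 0, "y": 0, "z": -8, "yaw": 0}, {"x": 0, "y": 0, "z": -8, "yaw": 0}, {"x": 0, "y": 0, "z": -8, "yaw": 0}])

```text
time: 20.0
position: [0.6344, -0.2377, 0.0968]
eef_rot: [-3.14, 0.002, -2.949]
contact_force: [0.5, -0.4, 0.3]
width: 0.04
finger_force: 0.0
```

```bash
python3 go.py .4593 -.0885 .095 1.763
```

```text
t 20.0 p [ 0.6344 -0.2377  0.0968] rot [-3.140e+00  2.000e-03 -2.949e+00] w 0.04 ff 0.0 j6 -2.16
shift cm [14.34 17.99  0.13] yaw 0.0 rows 5
```

Call:
arm_command(plan=[{"x": 3, "y": 3.8, "z": 0, "yaw": 0}, {"x": 6, "y": 7.5, "z": 0, "yaw": 0}, {"x": 9, "y": 11.3, "z": 0, "yaw": 0}, {"x": 12, "y": 15.1, "z": 0, "yaw": 0}, {"x": 14.3, "y": 18, "z": 0, "yaw": 0}], hand=5.0)

```text
time: 20.5
position: [0.4547, -0.0861, 0.0932]
eef_rot: [3.139, -0.005, -2.949]
contact_force: [0.2, 0.7, -0.4]
width: 0.0498
finger_force: 0.0
```

Call:
arm_command(plan=[{"x": 0, "y": 0, "z": 0, "yaw": 0}, {"x": 0, "y": 0, "z": 0, "yaw": 0}, {"x": 0, "y": 0, "z": 0, "yaw": 0}])

```text
time: 20.8
position: [0.4597, -0.0885, 0.0955]
eef_rot: [-3.141, 0.0, -2.949]
contact_force: [-0.1, -0.7, 0.3]
width: 0.0501
finger_force: 0.0
```

```bash
python3 go.py .4596 -.0885 .012 1.763; python3 chk.py gold
```

```text
t 20.8 p [ 0.4597 -0.0885  0.0955] rot [-3.141  0.    -2.949] w 0.0501 ff 0.0 j6 -2.01
shift cm [0.01 0.   8.35] yaw -0.0 rows 2
gold box centre (np.float64(458.5), np.float64(176.0)) size 14 15 area 151 at z=.06 [ 0.6243 -0.2382] z=.018 [ 0.6354 -0.2523]
gold box centre (np.float64(235.0), np.float64(202.0)) size 33 31 area 804 at z=.06 [0.5744 0.1358] z=.018 [0.5827 0.1424]
gold box centre (np.float64(574.0), np.float64(246.0)) size 35 41 area 749 at z=.06 [ 0.5075 -0.4298] z=.018 [ 0.5122 -0.4546]
gold box centre (np.float64(636.5), np.float64(338.0)) size 6 87 area 326 at z=.06 [ 0.357  -0.5251] z=.018 [ 0.3533 -0.5552]
```

Gold tube stands at red-tray (−44,−25) mm. Now silver.

Call:
arm_command(plan=[{"x": 0, "y": 0, "z": 3.5, "yaw": 0}, {"x": 0, "y": 0, "z": 7, "yaw": 0}, {"x": 0, "y": 0, "z": 8.35, "yaw": 0}, {"x": 0, "y": 0, "z": 8.35, "yaw": 0}, {"x": 0, "y": 0, "z": 8.35, "yaw": 0}])

```text
time: 21.35
position: [0.4599, -0.0885, 0.0128]
eef_rot: [-3.141, 0.0, -2.95]
contact_force: [0.4, 0.8, 0.3]
width: 0.05
finger_force: 0.0
```

Call:
arm_command(plan=[{"x": 0, "y": 0, "z": 0, "yaw": 0}, {"x": 0, "y": 0, "z": 0, "yaw": 0}, {"x": 0, "y": 0, "z": 0, "yaw": 0}, {"x": 0, "y": 0, "z": 0, "yaw": 0}, {"x": 0, "y": 0, "z": 0, "yaw": 0}], hand=1.8)

```text
time: 21.85
position: [0.4599, -0.0883, 0.0132]
eef_rot: [-3.141, 0.002, -2.949]
contact_force: [0.1, -0.3, 3.8]
width: 0.0235
finger_force: 12.0
```

Call:
arm_command(plan=[{"x": 0, "y": 0, "z": 0, "yaw": 0}, {"x": 0, "y": 0, "z": -1.5, "yaw": 0}, {"x": 0, "y": 0, "z": -4, "yaw": 0}, {"x": 0, "y": 0, "z": -5, "yaw": 0}, {"x": 0, "y": 0, "z": -5, "yaw": 0}])

```text
time: 22.35
position: [0.4604, -0.0883, 0.0637]
eef_rot: [-3.14, 0.003, -2.949]
contact_force: [0.5, -0.5, -1.0]
width: 0.0236
finger_force: 12.0
```

```bash
python3 go.py .5845 -.2477 .062 1.763
```

```text
t 22.35 p [ 0.4604 -0.0883  0.0637] rot [-3.140e+00  3.000e-03 -2.949e+00] w 0.0236 ff 12.0 j6 -2.01
shift cm [ -9.14 -18.01   0.22] yaw 0.0 rows 5
```

Call:
arm_command(plan=[{"x": -1.8, "y": -3.6, "z": 0, "yaw": 0}, {"x": -4, "y": -7.6, "z": 0, "yaw": 0}, {"x": -6, "y": -11.6, "z": 0, "yaw": 0}, {"x": -8, "y": -15.5, "z": 0, "yaw": 0}, {"x": -9.1, "y": -18, "z": 0, "yaw": 0}])

```text
time: 22.85
position: [0.5839, -0.2495, 0.0607]
eef_rot: [3.142, -0.0, -2.95]
contact_force: [-0.1, 0.0, -0.3]
width: 0.0237
finger_force: 12.0
```

Call:
arm_command(plan=[{"x": 0, "y": 0, "z": 0, "yaw": 0}, {"x": 0, "y": 0, "z": 1.5, "yaw": 0}, {"x": 0, "y": 0, "z": 3, "yaw": 0}, {"x": 0, "y": 0, "z": 4, "yaw": 0}, {"x": 0, "y": 0, "z": 4, "yaw": 0}])

```text
time: 23.35
position: [0.5797, -0.2452, 0.0189]
eef_rot: [3.138, -0.005, -2.948]
contact_force: [-0.7, -0.8, -1.0]
width: 0.0233
finger_force: 12.0
```

```bash
python3 go.py .5845 -.2477 .017 1.763
```

```text
t 23.35 p [ 0.5797 -0.2452  0.0189] rot [ 3.138 -0.005 -2.948] w 0.0233 ff 12.0 j6 -2.2
shift cm [-0.42 -0.34  0.19] yaw 0.001 rows 1
```

Call:
arm_command(plan=[{"x": 0, "y": 0, "z": 0, "yaw": 0}, {"x": 0, "y": 0, "z": 0.1, "yaw": 0}, {"x": 0, "y": 0, "z": 0.2, "yaw": 0}, {"x": 0, "y": 0, "z": 0.2, "yaw": 0}, {"x": 0, "y": 0, "z": 0.2, "yaw": 0}])

```text
time: 23.85
position: [0.583, -0.2475, 0.0208]
eef_rot: [-3.141, 0.001, -2.949]
contact_force: [-0.5, 0.0, -1.0]
width: 0.0231
finger_force: 12.0
```

Call:
arm_command(plan=[{"x": 0, "y": 0, "z": 0.1, "yaw": 0}, {"x": 0, "y": 0, "z": 0.2, "yaw": 0}, {"x": 0, "y": 0, "z": 0.2, "yaw": 0}, {"x": 0, "y": 0, "z": 0.2, "yaw": 0}])

```text
time: 24.25
position: [0.5827, -0.2473, 0.0183]
eef_rot: [3.141, -0.0, -2.949]
contact_force: [0.6, -0.1, -0.1]
width: 0.0232
finger_force: 12.0
```

Call:
arm_command(plan=[{"x": 0, "y": 0, "z": 0.1, "yaw": 0}, {"x": 0, "y": 0, "z": 0.2, "yaw": 0}, {"x": 0, "y": 0, "z": 0.2, "yaw": 0}, {"x": 0, "y": 0, "z": 0.2, "yaw": 0}])

```text
time: 24.65
position: [0.5831, -0.2475, 0.0172]
eef_rot: [-3.141, 0.001, -2.949]
contact_force: [-1.0, 0.5, 5.2]
width: 0.023
finger_force: 12.0
```

Call:
arm_command(plan=[{"x": 0, "y": 0, "z": 0, "yaw": 0}, {"x": 0, "y": 0, "z": 0, "yaw": 0}, {"x": 0, "y": 0, "z": 0, "yaw": 0}, {"x": 0, "y": 0, "z": 0, "yaw": 0}], hand=4.0)

```text
time: 25.05
position: [0.5825, -0.2472, 0.016]
eef_rot: [3.141, -0.0, -2.949]
contact_force: [-0.5, -0.9, -0.0]
width: 0.0404
finger_force: 0.0
```

Call:
arm_command(plan=[{"x": 0, "y": 0, "z": -2, "yaw": 0}, {"x": 0, "y": 0, "z": -5, "yaw": 0}, {"x": 0, "y": 0, "z": -8, "yaw": 0}, {"x": 0, "y": 0, "z": -8, "yaw": 0}, {"x": 0, "y": 0, "z": -8, "yaw": 0}])

```text
time: 25.55
position: [0.5833, -0.2476, 0.097]
eef_rot: [-3.141, 0.001, -2.949]
contact_force: [-0.3, 0.5, -0.5]
width: 0.0396
finger_force: 0.0
```

```bash
python3 go.py .445 -.2008 .095 1.437
```

```text
t 25.55 p [ 0.5833 -0.2476  0.097 ] rot [-3.141e+00  1.000e-03 -2.949e+00] w 0.0396 ff 0.0 j6 -2.2
shift cm [12.68  7.23  0.18] yaw 0.326 rows 3
```

Black tube would lie under the gripper body if I closed along y, so I'll grip the compact along its 64 mm side instead (yaw +1.888).

Call:
arm_command(plan=[{"x": 2.5, "y": 1.4, "z": 0, "yaw": 0.14}, {"x": 5, "y": 2.9, "z": 0, "yaw": 0.28}, {"x": 8, "y": 4.6, "z": 0, "yaw": 0.42}, {"x": 11, "y": 6.3, "z": 0, "yaw": 0.56}, {"x": 12.7, "y": 7.2, "z": 0, "yaw": 0.7}], hand=8.8, force=20)

```text
time: 26.05
position: [0.44, -0.1989, 0.0935]
eef_rot: [-3.141, -0.006, 2.628]
contact_force: [0.6, -0.0, -0.2]
width: 0.078
finger_force: 0.0
```

Call:
arm_command(plan=[{"x": 0, "y": 0, "z": 0, "yaw": 0.14}, {"x": 0, "y": 0, "z": 0, "yaw": 0.28}, {"x": 0, "y": 0, "z": 0, "yaw": 0.42}, {"x": 0, "y": 0, "z": 0, "yaw": 0.56}, {"x": 0, "y": 0, "z": 0, "yaw": 0.7}])

```text
time: 26.55
position: [0.4427, -0.2001, 0.0942]
eef_rot: [-3.139, -0.003, 1.928]
contact_force: [1.2, 0.8, 0.0]
width: 0.0882
finger_force: 0.0
```

Call:
arm_command(plan=[{"x": 0, "y": 0, "z": 0, "yaw": 0.14}, {"x": 0, "y": 0, "z": 0, "yaw": 0.28}, {"x": 0, "y": 0, "z": 0, "yaw": 0.42}, {"x": 0, "y": 0, "z": 0, "yaw": 0.488}, {"x": 0, "y": 0, "z": 0, "yaw": 0.488}])

```text
time: 27.05
position: [0.4429, -0.2002, 0.0944]
eef_rot: [-3.138, -0.001, 1.446]
contact_force: [-1.1, -0.8, 0.2]
width: 0.0884
finger_force: 0.0
```

```bash
python3 go.py .445 -.2008 -.0085 -.125;python3 chk.py grey
```

```text
t 27.05 p [ 0.4429 -0.2002  0.0944] rot [-3.138e+00 -1.000e-03  1.446e+00] w 0.0884 ff 0.0 j6 -0.35
shift cm [-0.05  0.25 10.29] yaw -0.0 rows 3
grey box centre (np.float64(306.5), np.float64(304.5)) size 614 350 area 128702 at z=.06 [0.4077 0.016 ] z=.018 [0.4068 0.0159]
grey box centre (np.float64(24.5), np.float64(153.5)) size 14 8 area 47 at z=.06 [0.6507 0.4829] z=.018 [0.6633 0.5087]
grey box centre (np.float64(21.5), np.float64(174.5)) size 28 22 area 347 at z=.06 [0.6152 0.4848] z=.018 [0.6259 0.5106]
grey box centre (np.float64(529.5), np.float64(233.5)) size 34 68 area 234 at z=.06 [ 0.5277 -0.3553] z=.018 [ 0.5335 -0.3759]
grey box centre (np.float64(74.5), np.float64(249.0)) size 26 31 area 560 at z=.06 [0.4937 0.3908] z=.018 [0.4976 0.4115]
grey box centre (np.float64(519.5), np.float64(284.5)) size 36 28 area 429 at z=.06 [ 0.4427 -0.3345] z=.018 [ 0.4438 -0.354 ]
grey box centre (np.float64(557.0), np.float64(388.5)) size 143 148 area 9600 at z=.06 [ 0.2766 -0.3882] z=.018 [ 0.2685 -0.4107]
grey box centre (np.float64(398.0), np.float64(338.5)) size 11 12 area 97 at z=.06 [ 0.3544 -0.132 ] z=.018 [ 0.3506 -0.1403]
grey box centre (np.float64(631.0), np.float64(344.5)) size 17 20 area 111 at z=.06 [ 0.3465 -0.5151] z=.018 [ 0.3423 -0.5446]
```

Call:
arm_command(plan=[{"x": -0.4, "y": -0.15, "z": 2.5, "yaw": 0}, {"x": -0.4, "y": -0.15, "z": 5.5, "yaw": 0}, {"x": -0.4, "y": -0.15, "z": 7.8, "yaw": 0}, {"x": -0.4, "y": -0.15, "z": 8.8, "yaw": 0}, {"x": -0.4, "y": -0.15, "z": 8.8, "yaw": 0}])

```text
time: 27.6
position: [0.4404, -0.2037, 0.0064]
eef_rot: [-3.137, -0.002, 1.447]
contact_force: [-0.3, -0.3, -0.0]
width: 0.088
finger_force: 0.0
```

```bash
python3 go.py .441 -.204 -.0085 -.125; python3 - <<'E'
from rig import ctrl
import cv2
cv2.imwrite("pics/h8.png",cv2.resize(ctrl.grab_frame("scene")[120:280,150:330],None,fx=4,fy=3.7,interpolation=2)[:,:,::-1])
E
```

```text
t 27.6 p [ 0.4404 -0.2037  0.0064] rot [-3.137e+00 -2.000e-03  1.447e+00] w 0.088 ff 0.0 j6 -0.36
shift cm [-0.02  0.07  1.48] yaw 0.001 rows 1
```

View pics/h8.png

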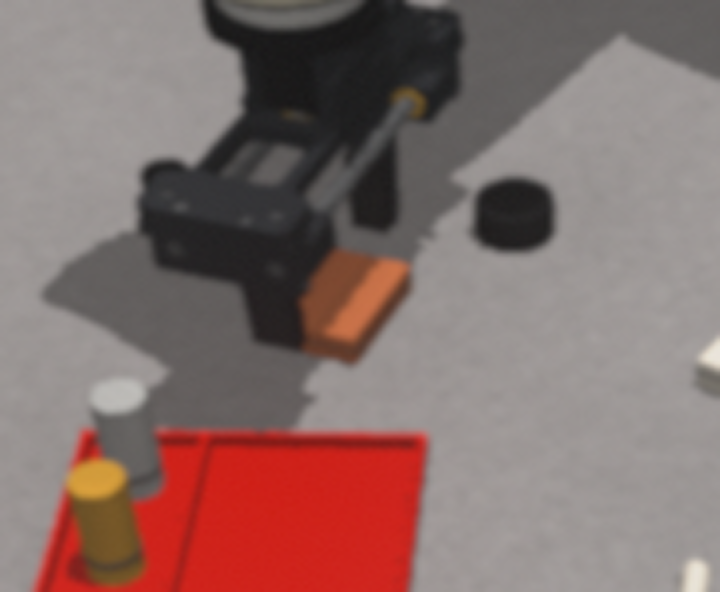

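The last picture shows gold and silver standing upright in the red tray. The fingers straddle the copper compact but sit about 8–10 mm too far towards −y. I'll shift by +0.8 in tool x, go down and grip.

Call:
arm_command(plan=[{"x": 0.8, "y": 0, "z": 0, "yaw": 0}, {"x": 0.8, "y": 0, "z": 0.7, "yaw": 0}, {"x": 0.8, "y": 0, "z": 1.45, "yaw": 0}, {"x": 0.8, "y": 0, "z": 1.45, "yaw": 0}])

```text
time: 28.05
position: [0.4427, -0.1963, -0.0069]
eef_rot: [-3.14, -0.0, 1.446]
contact_force: [0.0, 0.0, 0.2]
width: 0.088
finger_force: 0.0
```

Call:
arm_command(plan=[{"x": 0, "y": 0, "z": 0, "yaw": 0}, {"x": 0, "y": 0, "z": 0, "yaw": 0}, {"x": 0, "y": 0, "z": 0, "yaw": 0}, {"x": 0, "y": 0, "z": 0, "yaw": 0}, {"x": 0, "y": 0, "z": 0, "yaw": 0}], hand=5.6, force=20)

```text
time: 28.55
position: [0.4433, -0.1969, -0.0061]
eef_rot: [3.142, 0.0, 1.446]
contact_force: [-0.1, -0.1, -0.1]
width: 0.0633
finger_force: 20.0
```

Call:
arm_command(plan=[{"x": 0, "y": 0, "z": 0, "yaw": 0}, {"x": 0, "y": 0, "z": 0, "yaw": 0}])

```text
time: 28.75
position: [0.4434, -0.1969, -0.006]
eef_rot: [3.142, 0.0, 1.446]
contact_force: [-1.3, -0.2, 0.7]
width: 0.0636
finger_force: 20.0
```

Call:
arm_command(plan=[{"x": 0, "y": 0, "z": -1, "yaw": 0}, {"x": 0, "y": 0, "z": -3, "yaw": 0}, {"x": 0, "y": 0, "z": -5, "yaw": 0}, {"x": 0, "y": 0, "z": -5, "yaw": 0}, {"x": 0, "y": 0, "z": -5, "yaw": 0}])

```text
time: 29.25
position: [0.4438, -0.197, 0.0444]
eef_rot: [3.14, 0.001, 1.446]
contact_force: [-0.2, 0.1, -1.6]
width: 0.0633
finger_force: 20.0
```

```bash
python3 go.py .596 -.166 .044 .192
```

```text
t 29.25 p [ 0.4438 -0.197   0.0444] rot [3.140e+00 1.000e-03 1.446e+00] w 0.0633 ff 20.0 j6 -0.34
shift cm [ 4.97 14.71  0.06] yaw -0.317 rows 4
```

Call:
arm_command(plan=[{"x": 1.2, "y": 3.5, "z": 0, "yaw": -0.07}, {"x": 2.5, "y": 7.3, "z": 0, "yaw": -0.15}, {"x": 3.8, "y": 11, "z": 0, "yaw": -0.24}, {"x": 4.97, "y": 14.7, "z": 0, "yaw": -0.317}, {"x": 4.97, "y": 14.7, "z": 0, "yaw": -0.317}])

```text
time: 29.75
position: [0.5995, -0.1649, 0.0428]
eef_rot: [3.139, 0.0, 1.766]
contact_force: [0.2, 0.8, -2.2]
width: 0.0632
finger_force: 20.0
```

Call:
arm_command(plan=[{"x": 0, "y": 0, "z": 0, "yaw": 0}, {"x": 0, "y": 0, "z": 0, "yaw": 0}, {"x": 0, "y": 0, "z": 1.5, "yaw": 0}, {"x": 0, "y": 0, "z": 3, "yaw": 0}, {"x": 0, "y": 0, "z": 3, "yaw": 0}])

```text
time: 30.25
position: [0.5917, -0.1651, 0.0102]
eef_rot: [-3.136, -0.003, 1.762]
contact_force: [-0.2, 0.4, -1.2]
width: 0.0633
finger_force: 20.0
```

```bash
python3 go.py .596 -.166 -.002 .192; python3 chk.py copper
```

```text
t 30.25 p [ 0.5917 -0.1651  0.0102] rot [-3.136e+00 -3.000e-03  1.762e+00] w 0.0633 ff 20.0 j6 -0.5
shift cm [-0.17  0.41  1.22] yaw -0.001 rows 1
copper box centre (np.float64(191.0), np.float64(178.5)) size 15 18 area 174 at z=.06 [0.6129 0.2094] z=.018 [0.6234 0.22  ]
copper box centre (np.float64(405.5), np.float64(200.0)) size 14 39 area 277 at z=.06 [ 0.5818 -0.1475] z=.018 [ 0.5905 -0.1566]
```

Call:
arm_command(plan=[{"x": 0, "y": 0, "z": 0, "yaw": 0}, {"x": 0, "y": 0, "z": 0.5, "yaw": 0}, {"x": 0, "y": 0, "z": 1, "yaw": 0}, {"x": 0, "y": 0, "z": 1, "yaw": 0}, {"x": 0, "y": 0, "z": 1, "yaw": 0}])

```text
time: 30.8
position: [0.5952, -0.1657, 0.0037]
eef_rot: [-3.141, -0.0, 1.763]
contact_force: [-0.2, 0.7, -1.1]
width: 0.0638
finger_force: 20.0
```

Call:
arm_command(plan=[{"x": 0, "y": 0, "z": 0.1, "yaw": 0}, {"x": 0, "y": 0, "z": 0.2, "yaw": 0}, {"x": 0, "y": 0, "z": 0.2, "yaw": 0}, {"x": 0, "y": 0, "z": 0.2, "yaw": 0}])

```text
time: 31.2
position: [0.5954, -0.1658, 0.0019]
eef_rot: [-3.142, 0.0, 1.763]
contact_force: [0.3, -0.4, 0.0]
width: 0.0635
finger_force: 20.0
```

Call:
arm_command(plan=[{"x": 0, "y": 0, "z": 0.1, "yaw": 0}, {"x": 0, "y": 0, "z": 0.2, "yaw": 0}, {"x": 0, "y": 0, "z": 0.3, "yaw": 0}, {"x": 0, "y": 0, "z": 0.3, "yaw": 0}])

```text
time: 31.6
position: [0.5952, -0.1657, -0.0014]
eef_rot: [-3.141, -0.0, 1.763]
contact_force: [-0.1, -0.0, -1.1]
width: 0.0632
finger_force: 20.0
```

Call:
arm_command(plan=[{"x": 0, "y": 0, "z": 0.05, "yaw": 0}, {"x": 0, "y": 0, "z": 0.1, "yaw": 0}, {"x": 0, "y": 0, "z": 0.1, "yaw": 0}])

```text
time: 31.9
position: [0.5954, -0.1658, -0.002]
eef_rot: [3.142, 0.0, 1.763]
contact_force: [-1.0, -0.1, -0.3]
width: 0.0639
finger_force: 20.0
```

Call:
arm_command(plan=[{"x": 0, "y": 0, "z": 0.05, "yaw": 0}, {"x": 0, "y": 0, "z": 0.1, "yaw": 0}, {"x": 0, "y": 0, "z": 0.1, "yaw": 0}])

```text
time: 32.2
position: [0.5954, -0.1658, -0.0021]
eef_rot: [-3.141, -0.0, 1.763]
contact_force: [-3.2, 0.5, 6.6]
width: 0.0634
finger_force: 20.0
```

Call:
arm_command(plan=[{"x": 0, "y": 0, "z": 0, "yaw": 0}, {"x": 0, "y": 0, "z": 0, "yaw": 0}, {"x": 0, "y": 0, "z": 0, "yaw": 0}, {"x": 0, "y": 0, "z": 0, "yaw": 0}], hand=7.4)

```text
time: 32.6
position: [0.5953, -0.1658, -0.0034]
eef_rot: [-3.141, -0.0, 1.763]
contact_force: [0.2, -0.2, -0.4]
width: 0.0742
finger_force: 0.0
```

Call:
arm_command(plan=[{"x": 0, "y": 0, "z": -2, "yaw": 0}, {"x": 0, "y": 0, "z": -6, "yaw": 0}, {"x": 0, "y": 0, "z": -10, "yaw": 0}, {"x": 0, "y": 0, "z": -14, "yaw": 0}, {"x": 0, "y": 0, "z": -14, "yaw": 0}])

```text
time: 33.1
position: [0.6002, -0.1673, 0.1443]
eef_rot: [3.131, 0.006, 1.763]
contact_force: [0.3, 0.3, 1.2]
width: 0.0741
finger_force: 0.0
```

Call:
arm_command(plan=[{"x": 4, "y": -3, "z": 0, "yaw": 0}, {"x": 8, "y": -6, "z": 0, "yaw": 0}, {"x": 12, "y": -9, "z": 0, "yaw": 0}, {"x": 15, "y": -12, "z": 0, "yaw": 0}, {"x": 17, "y": -15, "z": 0, "yaw": 0}])

```text
time: 33.6
position: [0.4133, -0.026, 0.1356]
eef_rot: [-3.14, -0.001, 1.764]
contact_force: [-0.4, 0.2, -0.6]
width: 0.0738
finger_force: 0.0
```

```bash
python3 go.py; python3 - <<'E'
from geo import *
import cv2
c0=cv2.imread("pics/top0.png");f=ctrl.grab_frame("top")[:,:,::-1].copy();cv2.imwrite("pics/end.png",f)
h=cv2.cvtColor(f,cv2.COLOR_BGR2HSV)
cb,cr=np.array([.5933,.1682]),np.array([.5917,-.1995])
def loc(m,z,lo):
    n,_,st,_=cv2.connectedComponentsWithStats(m.astype(np.uint8))
    for x,y,w,hh,a in st[1:]:
        if a<lo: continue
        p=plane("top",(x+w/2-.5,y+hh/2-.5),z)[:2]
        o=[]
        for c,t in((cb,-1.651),(cr,1.763)):
            d=p-c;o.append(((d@[np.cos(t),np.sin(t)]).round(4),(d@[-np.sin(t),np.cos(t)]).round(4)))
        print(z,(x,y,w,hh,a),'blue',o[0],'red',o[1])
for z in(.06,.022):
  for k,l,u in(('cop',(3,90,80),(13,195,255)),('gold',(14,110,100),(25,255,255)),('grey',(0,0,120),(179,45,255))):
    m=cv2.inRange(h,np.array(l),np.array(u));k2=np.zeros_like(m);k2[158:245,172:272]=1;k2[158:245,376:480]=1
    print(k);loc(m*k2>0,z,90)
d=cv2.absdiff(c0,f).max(2)
for n,(x,y) in(('black',(489,307)),('white',(316,287))):print(n,'mean change',d[y-20:y+20,x-22:x+22].mean())
E
```

```text
t 33.6 p [ 0.4133 -0.026   0.1356] rot [-3.140e+00 -1.000e-03  1.764e+00] w 0.0738 ff 0.0 j6 -0.32
cop
0.06 (np.int32(184), np.int32(170), np.int32(17), np.int32(18), np.int32(190)) blue (np.float64(-0.041), np.float64(0.0164)) red (np.float64(0.3957), np.float64(-0.0986))
0.06 (np.int32(398), np.int32(177), np.int32(34), np.int32(41), np.int32(1039)) blue (np.float64(0.3303), np.float64(0.0203)) red (np.float64(0.037), np.float64(-0.0025))
gold
0.06 (np.int32(451), np.int32(169), np.int32(15), np.int32(15), np.int32(156)) blue (np.float64(0.4017), np.float64(0.0634)) red (np.float64(-0.0434), np.float64(-0.0248))
0.06 (np.int32(219), np.int32(187), np.int32(33), np.int32(31), np.int32(804)) blue (np.float64(0.0338), np.float64(-0.0163)) red (np.float64(0.3325), np.float64(-0.047))
grey
0.06 (np.int32(172), np.int32(158), np.int32(100), np.int32(87), np.int32(2807)) blue (np.float64(0.0116), np.float64(-0.0167)) red (np.float64(0.354), np.float64(-0.0526))
0.06 (np.int32(376), np.int32(158), np.int32(104), np.int32(87), np.int32(3541)) blue (np.float64(0.3526), np.float64(0.0156)) re
[... 467 characters left out ...]
t32(156)) blue (np.float64(0.4137), np.float64(0.0744)) red (np.float64(-0.0578), np.float64(-0.0322))
0.022 (np.int32(219), np.int32(187), np.int32(33), np.int32(31), np.int32(804)) blue (np.float64(0.0273), np.float64(-0.0092)) red (np.float64(0.3368), np.float64(-0.0556))
grey
0.022 (np.int32(172), np.int32(158), np.int32(100), np.int32(87), np.int32(2807)) blue (np.float64(0.0039), np.float64(-0.0096)) red (np.float64(0.3594), np.float64(-0.0615))
0.022 (np.int32(376), np.int32(158), np.int32(104), np.int32(87), np.int32(3541)) blue (np.float64(0.3621), np.float64(0.0243)) red (np.float64(0.0054), np.float64(0.0022))
black mean change 26.47102272727273
white mean change 117.5528409090909
```

All placements check out: copper tube (−41,+16), gold compact (27,−9), gold tube (−43,−25), silver about (−43,+27), copper compact (27,−9) mm. The robot is clear. Let it settle, then hand in.

Call:
arm_command(plan=[{"x": 0, "y": 0, "z": -2, "yaw": 0}, {"x": 0, "y": 0, "z": -2, "yaw": 0}, {"x": 0, "y": 0, "z": -2, "yaw": 0}, {"x": 0, "y": 0, "z": -2, "yaw": 0}, {"x": 0, "y": 0, "z": -2, "yaw": 0}])

```text
time: 34.15
position: [0.4154, -0.0277, 0.1559]
eef_rot: [-3.14, -0.001, 1.762]
contact_force: [-0.4, 0.4, -0.3]
width: 0.0743
finger_force: 0.0
```

```bash
python3 -c "
from rig import ctrl
print(ctrl.close_job())"
```

```text
the job is handed in; nothing more can be done
None
```

I handed the job in at about 34 s with all five pieces released in their bays; four read in place on the final top view, silver's spot is inferred from its release point and an earlier picture, no contact with the black tube or white compact was noticed, though I didn't re-measure them at the end, and no verdict came back.

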